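# Sort the bezel punches back into their blocks

### The job

The four bezel punches have got mixed up on the bench. Put each one back upright, tip down, in the largest hole of the bezel block whose holes have the same shape as the punch (round, square, triangular, oblong), right down until its shoulder is level with the top of the block, and let go of it. Do not push away or knock over the spirit lamp or the small jar.

Things in the scene. Friction and masses are not known exactly. Their poses are not given: they have to be found in the camera images.
- round_punch: Loose bright steel punch, about 200 g, 64 mm tall, standing on its tip. Origin: centre of the tip's end; +z up its axis. Lower 26 mm: tapered round working part, 42 mm across at the shoulder, 32 mm at the tip. Above: round shank, 16 mm diameter, 38 mm long, to grip from any side.
- square_punch: Loose bright steel punch, about 200 g, 64 mm tall, standing on its tip. Origin: centre of the tip's end; +z up its axis. Lower 26 mm: tapered square working part, 35 mm a side at the shoulder, 25 mm at the tip, sides along its x and y. Above: round shank, 16 mm diameter, 38 mm long, to grip from any side.
- triangle_punch: Loose bright steel punch, about 200 g, 64 mm tall, standing on its tip. Origin: centre of the tip's end; +z up its axis. Lower 26 mm: tapered triangular working part, corners blunted, one pointing to its +x; flats 15 mm and corners 25 mm from the axis at the shoulder, 10 and 20 mm at the tip. Above: round shank, 16 mm diameter, 38 mm long, to grip from any side.
- oblong_punch: Loose bright steel punch, about 200 g, 64 mm tall, standing on its tip. Origin: centre of the tip's end; +z up its axis. Lower 26 mm: tapered oblong working part, 30 mm (its x) by 52 mm (its y) at the shoulder, 20 x 42 mm at the tip. Above: round shank, 16 mm diameter, 38 mm long, to grip from any side.
- round_block: Fixed dark steel block, 26 mm thick, -32 to +100 mm in x, +-32 mm in y; three tapered round through-holes, smaller towards +x. Origin: bottom of the LARGEST hole's axis, at bench height; +z up. That hole: 48 mm across at the top, 38 at the bottom, mouth bevelled 2 mm. The round punch fits at any yaw, 3 mm play a side, tip on the bench, shoulder level with the top.
- square_block: Fixed dark steel block, 26 mm thick, -29 to +90 mm in x, +-29 mm in y; three tapered square through-holes, smaller towards +x. Origin: bottom of the LARGEST hole's axis, at bench height; +z up. That hole: 41 mm a side at the top, 31 at the bottom, mouth bevelled 2 mm. The square punch fits at the block's yaw or quarter turns from it, 3 mm play a side, tip on the bench, shoulder level with the top.
- triangle_block: Fixed dark steel block, 26 mm thick, -26 to +102 mm in x, +-35 mm in y; three tapered triangular through-holes, smaller towards +x. Origin: bottom of the LARGEST hole's axis, at bench height; +z up. That hole: one corner to +x, flats 18 and corners 28 mm from the axis at the top, 13 and 23 at the bottom, mouth bevelled 2 mm. The triangular punch fits at the block's yaw or thirds of a turn from it, 3 mm play a side, tip on the bench, shoulder level with the top.
- oblong_block: Fixed dark steel block, 26 mm thick, -26 to +82 mm in x, +-37 mm in y; three tapered oblong through-holes, smaller towards +x. Origin: bottom of the LARGEST hole's axis, at bench height; +z up. That hole: 36 (x) by 58 mm (y) at the top, 26 x 48 at the bottom, mouth bevelled 2 mm. The oblong punch fits at the block's yaw or half a turn from it, 3 mm play a side, tip on the bench, shoulder level with the top.
- spirit_lamp: Bystander: loose pale glass spirit lamp with brass wick tube, 68 mm diameter, 80 mm tall, origin at the centre of its base, +z up. Not to be disturbed.
- jar: Bystander: loose small brown screw-top jar with white lid, 35 mm diameter, 46 mm tall, standing between the blocks; origin at the centre of its base, +z up. Not to be disturbed.
There are look-alikes about, which are no part of the job. Leave any yellow look-alike of the oblong_punch alone.

How it is judged:
By the outcome, as a careful person would: the job done as asked, in the order asked, and still so for the second after the job is handed in, with the robot touching nothing.
It also fails if it takes over 90 s, if anything falls off the work surface, if the arm or the gripper's body presses on something with over 40 N, if the wrist force passes 120 N, or if a joint passes its speed limit or range.

### The arm

A 6-joint arm with a two-finger parallel gripper is mounted at the origin on a cart in front of the work surface, level with it; the furniture and walls round the work are solid. World frame = base frame: x ahead of the robot, y to its left, z up, the work surface at z = 0. Lengths are in m, angles in rad, forces in N, time in s.
With the tool pointing down it reaches from about 0.225 to 0.875 m from the base axis. Payload 3.4 kg.
Tool frame: the origin (TCP) lies at the very end of the fingers, on their centre line; the grasp point (between the pads) lies 19 mm behind it; z points along the fingers, y is the direction in which the jaws open and shut (so a half turn about z gives the same grasp; the last joint's range is limited). The gripper opens to 85 mm and grips with 20 to 120 N. Pads are 22 mm wide; open, the fingers measure 114 mm over their backs; the gripper's body (76 mm by 85 mm) begins 54 mm behind the grasp point. The pads swing forward as they close: fully open they stand 13 mm farther back than shut.
Start: joints at [-1.317, 0.276, 1.505, -0, 1.361, -0.121], TCP at [0.211, -0.535, 0.231] pointing down, gripper open.
Joint ranges: [-2.89, 2.89], [-0.75, 2.08], [0.22, 2.7], [-1.18, 4.32], [0.11, 2.71], [-2.7, 2.7]. Speed limits (rad/s): [2.57, 2.57, 3.14, 3.14, 3.14, 3.14].

### API

Orientations are given as a unit quaternion [w, x, y, z].
In Python, from rig import get_state, get_image, calibration, sign_off gives the robot as it stands. The module is installed in compiled form; this text tells all that it offers.
- The arm moves only by the tool drive_tool, never from a script. Its argument "targets" is one flat list of numbers, 7 for each row, row after row: the turn, a rotation vector about the tool's x, y, z in degrees, then the shift along the tool's x, y, z in mm, then the opening, from 0 (shut) to 1 (fully open). In form: [wx, wy, wz, tx, ty, tz, fingers, wx, wy, wz, tx, ty, tz, fingers, ...]. A call has 1 to 12 rows; each row shifts and turns the commanded pose from where the row before left it, along the tool's axes as they then stand; what a row does not reach is not made up. A row lasts 1/8 s, in which the tool goes at most 62.5 mm and 10.7 degrees, less where a joint would pass 70% of its speed; a pose out of reach is approached as far as the arm can. A call is refused whole if a number of a shift passes 62.5 or a number of a turn 10.7, either way. A call with a gripper value outside its range is refused whole. The fingers move at their own pace and stop on an object; "grip_force" is the grip in N (left out, the last holds). Time passes only in rows, so rows that do not move let the fingers close. It gives the time, the measured TCP pose, the force and the opening at its end, in the units of the state.
- get_state(): the state, without advancing time (a new reading comes with each control period).
- get_image(name): name is "side" or "top" or "wrist"; returns the picture (400x640x3 uint8, red, green, blue); there is no depth.
- calibration(name): a dict with "mtx" (3x3 intrinsics, pixels), "world_to_cam" (4x4, takes a point from world to camera coordinates); the wrist camera has in their place "hand_eye" (4x4, takes a point from camera to tool coordinates, whose origin is the TCP and whose axes are the flange's). Camera axes: x right, y down, z forward; pixel columns grow to the right and rows downward; lengths in m; the calibration is good to about 2 mm. A picture is of the moment at which its call begins: read the wrist's pose just before it. calibration takes no time and is no camera call.
- sign_off(): hands the job in, once; it reports no verdict.
The state is a dict: "clock": time; "qpos": joint angles; "qd": joint speeds; "effort": joint torques, N m; "position": TCP position; "ee_rot": TCP orientation; "contact_force": force on the tool from outside, world axes, zero at the start; "moment": the same for the moment, N m; "width": finger opening in m.
Only numpy, scipy, OpenCV 4.12 (cv2) and the standard library are available. Lean on these libraries where they do the work, as an engineer would, in place of code of your own. Each camera call takes 0.05 s, during which the arm holds its last target.

## Working session

There is one attempt and no reset: what is moved stays moved. The work goes in short steps, Python scripts to look and compute and a tool call to move; the robot and the scene stay as the last step left them, time stands still between calls to the robot, and variables do not carry over. Pictures are saved under pics/ and viewed, and the job is handed in when it is done.

Besides the shell and the picture viewer there is one more tool, called after "Request:" as name(argument=value, ...) on one line, values as JSON. drive_tool: Moves the arm, as the interface text tells. Its arguments: {"type":"object","properties":{"targets":{"type":"array"},"grip_force":{"type":"number"}},"required":["targets"]}

```bash
mkdir -p pics; ls; python3 - <<'E'
from rig import *
import cv2
s=get_state();print(s)
for n in ["side","top","wrist"]:
    c=calibration(n);print(n,{k:(v.round(4).tolist() if hasattr(v,'round') else v) for k,v in c.items()})
    cv2.imwrite(f"pics/{n}0.png",get_image(n)[:,:,::-1])
E
```

```text
pics
{'clock': 0.0, 'qpos': array([-1.31698472e+00,  2.76614848e-01,  1.50613168e+00,  3.10628898e-05,
        1.36069087e+00, -1.20999102e-01]), 'qd': array([-0.00060995, -0.00089768,  0.00025641, -0.00053308, -0.00139142,
       -0.00138555]), 'effort': array([-7.25951340e-04, -4.16778338e+01, -2.45805126e+01, -2.84399339e-04,
        1.09666813e-02,  2.30703286e-06]), 'position': array([ 0.21037936, -0.53457094,  0.23042897]), 'ee_rot': array([-9.21344890e-04,  9.82491139e-01,  1.86307033e-01, -4.60527101e-05]), 'contact_force': array([0.34199857, 1.2175964 , 0.29181875]), 'moment': array([ 0.02686866, -0.01423668, -0.00360294]), 'width': 0.08544282137548762}
side {'mtx': [[386.6219, 0.0, 317.5027], [0.0, 386.6219, 197.6462], [0.0, 0.0, 1.0]], 'world_to_cam': [[-0.947, -0.3205, 0.0229, 0.5645], [-0.2075, 0.5555, -0.8052, 0.145], [0.2454, -0.7673, -0.5925, 1.0445], [0.0, 0.0, 0.0, 1.0]]}
top {'mtx': [[436.2555, 0.0, 319.9195], [0.0, 436.2555, 192.3521], [0.0, 0.0, 1.0]], 'world_to_cam': [[-0.0176, -0.9995, -0.0275, 0.0579], [-0.9881, 0.0216, -0.1524, 0.6177], [0.1529, 0.0245, -0.9879, 1.1951], [0.0, 0.0, 0.0, 1.0]]}
wrist {'mtx': [[314.9858, 0.0, 319.8002], [0.0, 314.9858, 199.7343], [0.0, 0.0, 1.0]], 'hand_eye': [[-0.001, -0.9595, -0.2816, 0.0719], [1.0, -0.0009, -0.0007, 0.0003], [0.0004, -0.2816, 0.9595, -0.1427], [0.0, 0.0, 0.0, 1.0]]}
```

View pics/top0.png

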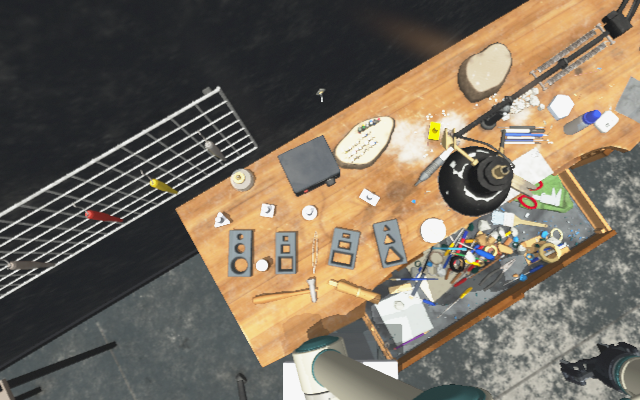

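View pics/side0.png

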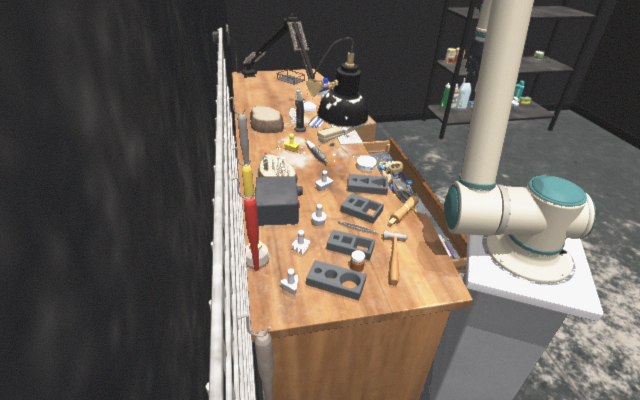

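View pics/wrist0.png

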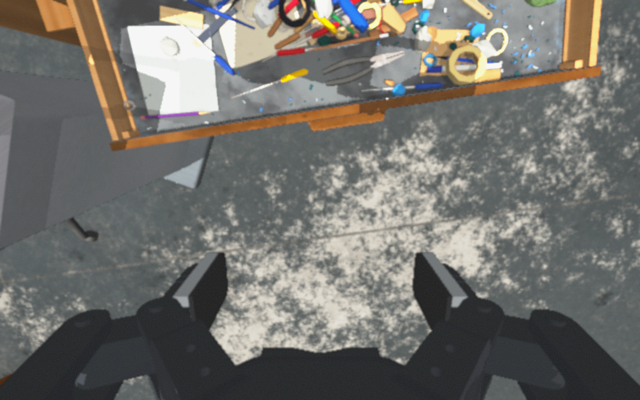

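The top picture shows the blocks in a row: round at (240,252), square (287,252), oblong (344,248) and triangle (390,243). The punches are at triangle (222,219), square (267,210), round (309,213) and oblong (369,197). The jar is at (262,265), the lamp probably at (242,178), and the yellow look-alike at (435,130). I'll zoom in next.

```bash
python3 - <<'E'
import cv2
im=cv2.imread("pics/top0.png");c=im[165:285,205:415];cv2.imwrite("pics/top0z.png",cv2.resize(c,None,fx=3.8,fy=3.8,interpolation=cv2.INTER_CUBIC))
im=cv2.imread("pics/side0.png");c=im[150:300,230:430];cv2.imwrite("pics/side0z.png",cv2.resize(c,None,fx=4,fy=4,interpolation=cv2.INTER_CUBIC))
E
```

```text
(no output)
```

View pics/top0z.png

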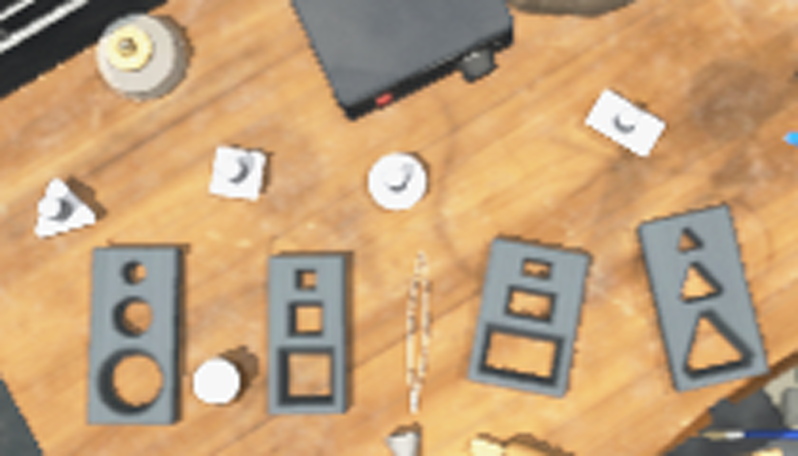

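View pics/side0z.png

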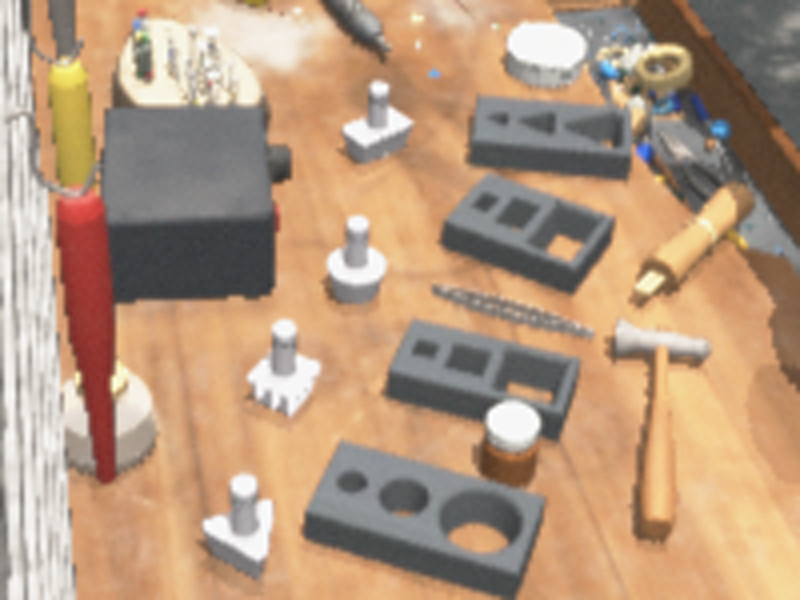

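```bash
cat > h.py <<'E'
import numpy as np, cv2
from rig import *
from scipy.spatial.transform import Rotation as R
def T_tool(s):
    q=s["ee_rot"];T=np.eye(4);T[:3,:3]=R.from_quat([q[1],q[2],q[3],q[0]]).as_matrix();T[:3,3]=s["position"];return T
def cam(n,s=None):
    c=calibration(n)
    if n=="wrist": return c["mtx"],T_tool(s)@c["hand_eye"]
    return c["mtx"],np.linalg.inv(c["world_to_cam"])
def ray(C,uv):
    K,T=C; uv=np.atleast_2d(uv).astype(float)
    d=np.linalg.solve(K,np.c_[uv,np.ones(len(uv))].T).T@T[:3,:3].T
    return T[:3,3],d
def plane(C,uv,z):
    o,d=ray(C,uv); return o+d*((z-o[2])/d[:,2])[:,None]
def proj(C,p):
    K,T=C; p=np.atleast_2d(p); q=(p-T[:3,3])@T[:3,:3]@K.T; return q[:,:2]/q[:,2:]
def tri(C1,u1,C2,u2):
    o1,d1=ray(C1,u1);o2,d2=ray(C2,u2);out=[]
    for a,b in zip(d1,d2):
        A=np.c_[a,-b];t=np.linalg.lstsq(A,o2-o1,rcond=None)[0]
        p,q=o1+a*t[0],o2+b*t[1];out.append([*((p+q)/2),np.linalg.norm(p-q)])
    return np.array(out)
def yaw(s): T=T_tool(s);return np.degrees(np.arctan2(T[1,0],T[0,0]))
def snap(n,f):
    s=get_state();im=get_image(n)[:,:,::-1].copy();cv2.imwrite(f"pics/{f}.png",im);np.save(f"pics/{f}.npy",np.r_[s["position"],s["ee_rot"]])
    return s,im
def load(f):
    a=np.load(f"pics/{f}.npy");return dict(position=a[:3],ee_rot=a[3:]),cv2.imread(f"pics/{f}.png")
E
python3 - <<'E'
from h import *
C=cam("top")
for n,u,z in [("rb",(240,265),.026),("sb",(286,264),.026),("ob",(342,257),.026),("tb",(394,254),.026),("rp",(309,213),.03),("sp",(267,210),.03),("tp",(222,220),.03),("op",(369,197),.03),("jar",(262,265),.046),("lamp",(242,180),.04),("box",(310,165),.08),("deskLampShade",(480,180),.1)]:
    print(n,plane(C,u,z).round(3))
E
```

```text
rb [[0.418 0.277 0.026]]
sb [[0.419 0.146 0.026]]
ob [[ 0.436 -0.013  0.026]]
tb [[ 0.441 -0.16   0.026]]
rp [[0.562 0.079 0.03 ]]
sp [[0.573 0.2   0.03 ]]
tp [[0.547 0.33  0.03 ]]
op [[ 0.605 -0.095  0.03 ]]
jar [[0.417 0.211 0.046]]
lamp [[0.661 0.271 0.04 ]]
box [[0.692 0.071 0.08 ]]
deskLampShade [[ 0.635 -0.391  0.1  ]]
```

Request:
drive_tool(targets=[0,0,0,35,-48,-4,1,0,0,0,35,-48,-4,1,0,0,0,35,-48,-4,1,0,0,0,35,-48,-4,1,0,0,0,35,-48,-4,1,0,0,0,35,-48,-4,1,0,0,0,35,-48,-4,1,0,0,0,35,-48,-4,1,0,0,0,35,-48,0,1,0,0,10.7,35,-48,0,1,0,0,10.7,10,-20,0,1,0,0,0,0,0,0,1])

```text
clock: 1.65
position: [0.3629, 0.0488, 0.2631]
ee_rot: [0.0, 1.0, 0.025, -0.0]
contact_force: [-0.1, 0.4, 1.1]
width: 0.0858
```

```bash
python3 - <<'E'
from h import *
s,im=snap("wrist","w1");print(s["clock"],s["position"],yaw(s),s["contact_force"])
E
```

```text
1.65 [0.36285537 0.04883426 0.26309651] 2.862440460999564 [-0.11885818  0.36268129  1.06650966]
```

View pics/w1.png

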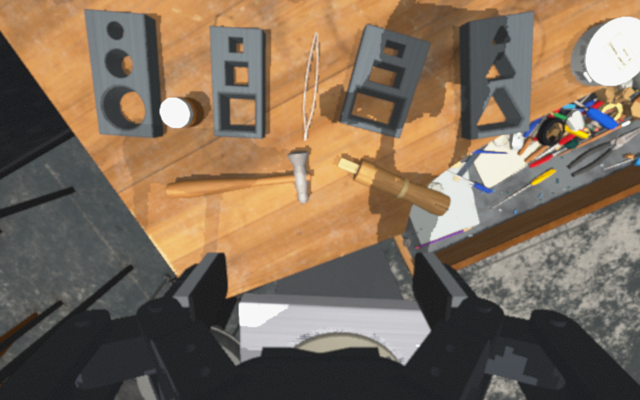

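The wrist picture shows all four blocks at the top edge, with the largest holes at (127,106), (241,111), (374,108) and (497,112). I'll move forward so the punches come into view.

Request:
drive_tool(targets=[0,0,0,35,-12,0,1,0,0,1,35,-12,0,1,0,0,1,35,-12,0,1,0,0,0,20,-12,0,1,0,0,0,0,0,0,1,0,0,0,0,0,0,1])

```text
clock: 2.45
position: [0.4856, 0.0986, 0.2631]
ee_rot: [0.0, 1.0, 0.005, -0.001]
contact_force: [-0.4, 0.4, 0.1]
width: 0.0852
```

```bash
python3 - <<'E'
from h import *
s,im=snap("wrist","w2");print(s["clock"],s["position"],yaw(s),s["contact_force"])
E
```

```text
2.45 [0.48556144 0.09861308 0.26309253] 0.5319621807823727 [-0.36946226  0.36582012  0.08798683]
```

View pics/w2.png

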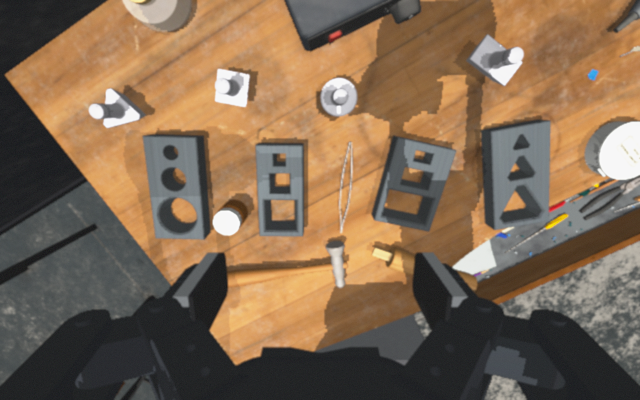

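Request:
drive_tool(targets=[0,0,0,25,0,0,1,0,0,0,35,0,0,1,0,0,0,20,0,0,1,0,0,0,0,0,0,1,0,0,0,0,0,0,1])

```text
clock: 3.12
position: [0.565, 0.1003, 0.2634]
ee_rot: [0.0, 1.0, 0.005, -0.001]
contact_force: [0.7, 0.4, 1.2]
width: 0.0853
```

```bash
python3 - <<'E'
from h import *
s,im=snap("wrist","w3");print(s["clock"],s["position"],yaw(s),s["contact_force"])
E
```

```text
3.125 [0.56498934 0.10029408 0.26344121] 0.5364278101511174 [0.68110573 0.3519318  1.18110946]
```

View pics/w3.png

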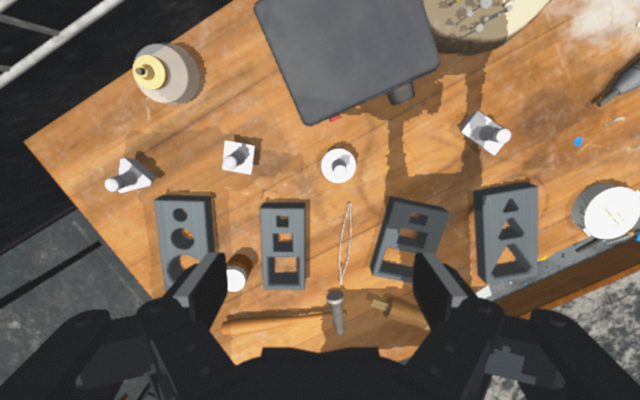

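```bash
python3 - <<'E'
from h import *
s,im=load("w2")
c=im[50:250,80:330];cv2.imwrite("pics/w2a.png",cv2.resize(c,None,fx=3,fy=3,interpolation=cv2.INTER_CUBIC))
c=im[20:250,330:560];cv2.imwrite("pics/w2b.png",cv2.resize(c,None,fx=2.6,fy=2.6,interpolation=cv2.INTER_CUBIC))
hsv=cv2.cvtColor(im,cv2.COLOR_BGR2HSV)
for p in [(155,140),(195,150),(192,170),(209,180),(265,150),(300,200),(305,200),(390,210),(430,230),(398,140),(530,140),(490,180),(484,180),(165,210),(105,100),(340,97),(333,85)]: print(p,im[p[1],p[0]],hsv[p[1],p[0]])
E
```

```text
(155, 140) [132 129 120] [ 98  23 132]
(195, 150) [127 124 117] [ 99  20 127]
(192, 170) [134 132 122] [ 95  23 134]
(209, 180) [45 64 87] [ 14 123  87]
(265, 150) [157 152 143] [101  23 157]
(300, 200) [149 145 138] [101  19 149]
(305, 200) [ 62  93 126] [ 15 130 126]
(390, 210) [58 59 60] [15  9 60]
(430, 230) [ 68  99 137] [ 13 128 137]
(398, 140) [86 83 79] [103  21  86]
(530, 140) [137 132 124] [102  24 137]
(490, 180) [59 56 55] [113  17  59]
(484, 180) [52 51 51] [120   5  52]
(165, 210) [62 60 58] [105  16  62]
(105, 100) [193 202 220] [ 10  31 220]
(340, 97) [207 201 202] [125   7 207]
(333, 85) [229 225 226] [128   4 229]
```

View pics/w2a.png

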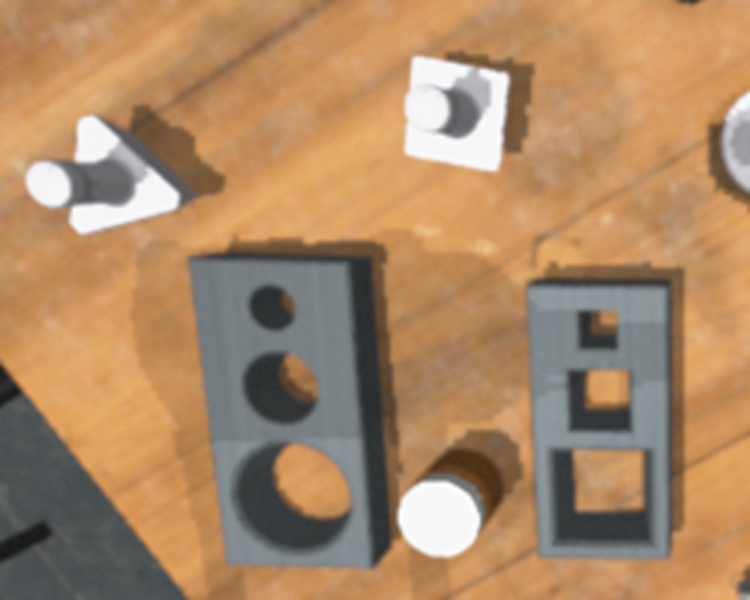

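View pics/w2b.png

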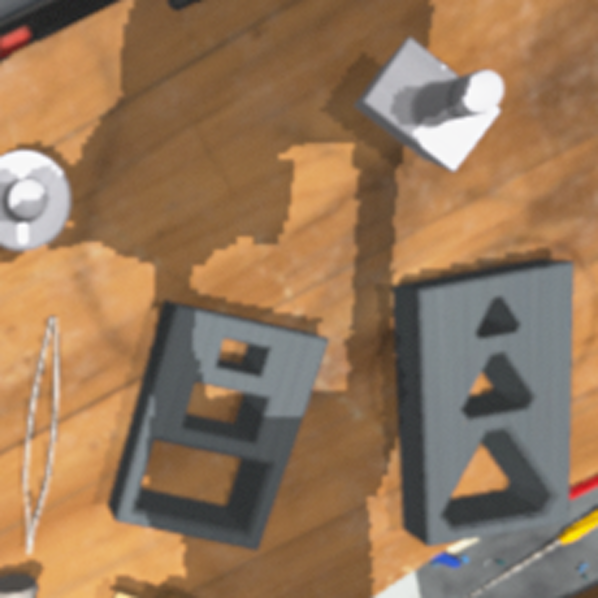

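```bash
python3 - <<'E'
from h import *
o=[]
for f,(x,y) in [("w1",(330,10)),("w2",(360,120)),("w3",(360,180))]:
    s,im=load(f);c=im[y:y+130,x:x+110]
    c=(255*(c/255.)**.45).astype(np.uint8)
    c=cv2.resize(c,None,fx=4,fy=4,interpolation=cv2.INTER_CUBIC)
    o.append(c)
a=np.hstack(o);print(a.shape)
cv2.imwrite("pics/ob.png",cv2.resize(a,(800,int(a.shape[0]*800/a.shape[1]))))
for f in ["w2","w3"]:
    s,im=load(f);C=cam("wrist",s);hsv=cv2.cvtColor(im,cv2.COLOR_BGR2HSV)
    m=((hsv[...,1]<45)&(hsv[...,2]>95)&(hsv[...,2]<185)).astype(np.uint8)
    m[:, :130]=0; m[300:]=0; m[:120]=0
    cs,h=cv2.findContours(m,cv2.RETR_CCOMP,cv2.CHAIN_APPROX_NONE)
    for i,c in enumerate(cs):
        A=cv2.contourArea(c)
        if A>1500 and h[0][i][3]<0:
            p=plane(C,c[:,0]+0.,.026)[:,:2]*1000
            r=cv2.minAreaRect(p.astype(np.float32));print(f,cv2.boundingRect(c),A,np.round(r[0],1),np.round(r[1],1),round(r[2],1))
            for j,d in enumerate(cs):
                if h[0][j][3]==i and cv2.contourArea(d)>50:
                    p=plane(C,d[:,0]+0.,.026)[:,:2]*1000;r=cv2.minAreaRect(p.astype(np.float32));print("   hole",np.round(r[0],1),np.round(r[1],1),round(r[2],1))
E
```

```text
(520, 1320, 3)
w2 (514, 242, 126, 58) 3560.5 [ 313.3 -266.2] [ 84.2 171.7] 30.1
w2 (256, 145, 48, 91) 3975.0 [455.5 148.2] [116.2  56.9] 0.3
   hole [424.6 148.5] [43.2 43.7] 0.5
   hole [466.7 148.6] [27.9 27.3] 0.5
   hole [496.2 148. ] [17.  18.3] 88.7
w2 (143, 136, 62, 103) 4965.0 [457.1 279.1] [ 63.1 130.4] 89.0
   hole [423.4 279.6] [49.6 51.3] 44.1
   hole [470.6 279.3] [31.5 32. ] 41.2
   hole [504.  278.7] [19.2 19.7] 0.5
w2 (476, 121, 164, 160) 10262.5 [ 442.5 -206.8] [207.3 196.4] 3.2
   hole [ 420.  -204.8] [13.2 34.4] 40.1
   hole [ 439.1 -260.4] [12.  53.8] 41.7
   hole [ 450.9 -251.7] [12.4 54.7] 37.7
   hole [ 435.7 -151.9] [54.3 48.2] 41.1
   hole [ 466.  -287.3] [ 9.8 16.9] 47.5
   hole [ 483.5 -145.5] [33.2 30.4] 43.5
   hole [ 517. -141.] [19.3 19.2] 50.5
w3 (260, 208, 45, 82) 3364.0 [455.5 148.5] [ 56.4 116.9] 89.7
   hole [424.9 148.7] [43.6 43.8] 0.5
   hole [466.8 148.4] [28.4 28.1] 0.5
   hole [496.1 148.3] [15.5 16.8] 88.8
w3 (154, 200, 62, 100) 3303.5 [451.1 274.4] [ 72.5 143.5] 88.8
   hole [471.1 279. ] [29.8 32.9] 44.5
   hole [503.8 278.2] [18.3 19. ] 43.2
w3 (475, 186, 158, 114) 6267.5 [ 489.  -180.4] [146.9 210. ] 29.7
   hole [ 436.3 -151.7] [53.7 48.1] 39.6
   hole [ 483.8 -145.1] [33.9 30.4] 41.2
   hole [ 516.6 -140.6] [19.3 18.5] 49.0
```

View pics/ob.png

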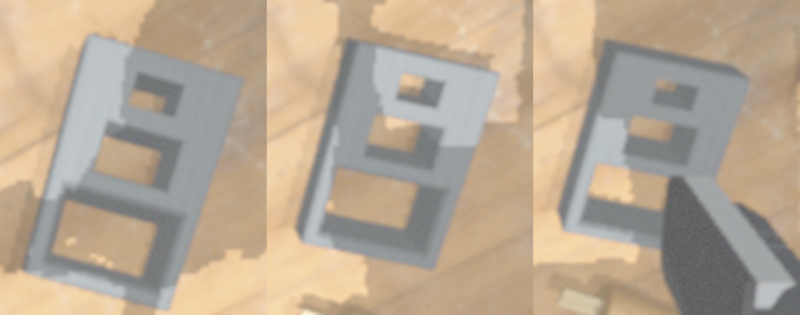

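```bash
python3 - <<'E'
from h import *
k=2.4242
def q(f,off,pts,z):
    s,_=load(f);C=cam("wrist",s)
    return plane(C,np.array(pts)/k+np.array(off),z)[:,:2]*1000
b1=q("w1",(330,10),[(90,35),(243,78),(168,310),(24,268)],.026)
h1=q("w1",(330,10),[(65,192),(187,215),(163,290),(40,270)],.026)
h2=q("w2",(360-266/k,120),[(337,165),(450,190),(428,264),(309,240)],.026)
b2=q("w2",(360-266/k,120),[(357,44),(499,74),(436,268),(310,240)],.026)
b3=q("w3",(360-533/k,180),[(617,42),(749,78)],.026)
for n,b in [("b1",b1),("h1",h1),("b2",b2),("h2",h2),("b3",b3)]:
    r=cv2.minAreaRect(b.astype(np.float32));e=b[1]-b[0]
    print(n,b.round(1).tolist(),np.round(r[0],1),np.round(r[1],1),round(r[2],1),"yaw",round(np.degrees(np.arctan2(e[0],-e[1])),1), "L", np.linalg.norm(np.diff(np.r_[b,b[:1]],axis=0),axis=1).round(1))
# triangle hole
for f in ["w2","w3"]:
    s,im=load(f);C=cam("wrist",s);hsv=cv2.cvtColor(im,cv2.COLOR_BGR2HSV)
    m=((hsv[...,1]<45)&(hsv[...,2]>95)&(hsv[...,2]<185)).astype(np.uint8)
    m[300:]=0;m[:,:400]=0
    cs,h=cv2.findContours(m,cv2.RETR_CCOMP,cv2.CHAIN_APPROX_NONE)
    for i,c in enumerate(cs):
        if h[0][i][3]>=0:
            p=(plane(C,c[:,0]+0.,.026)[:,:2]*1000).astype(np.float32)
            M=cv2.moments(p); 
            if M["m00"]<100: continue
            g=np.array([M["m10"],M["m01"]])/M["m00"]
            if not(410<g[0]<540 and -170<g[1]<-120): continue
            A,t=cv2.minEnclosingTriangle(p);t=t[:,0]
            e=[np.degrees(np.arctan2(*(t[j]-g)[::-1]))%120 for j in range(3)]
            print(f,g.round(1),A,t.round(1).tolist(),t.mean(0).round(1),np.round(e,1))
E
```

```text
b1 [[522.8, 5.6], [508.8, -65.1], [404.3, -43.6], [420.8, 28.2]] [464.  -18.3] [ 73.7 106.6] 78.4 yaw -11.2 L [ 72.  106.6  73.7 104.4]
h1 [[456.3, 11.3], [448.9, -47.3], [413.8, -40.0], [420.3, 20.4]] [434.6 -13.4] [63.5 36.9] 82.8 yaw -7.2 L [59.  35.9 60.8 37.2]
b2 [[522.7, 6.4], [508.6, -65.1], [405.2, -45.0], [420.6, 23.3]] [464.  -19.3] [ 72.9 105.5] 79.0 yaw -11.1 L [ 72.9 105.3  69.9 103.5]
h2 [[461.5, 11.9], [448.6, -47.6], [407.5, -40.5], [420.6, 23.8]] [434.8 -12.6] [65.6 42.5] 78.5 yaw -12.2 L [60.8 41.7 65.6 42.6]
b3 [[529.0, 6.1], [509.9, -64.7]] [519.5 -29.3] [73.3  0. ] -105.1 yaw -15.1 L [73.3 73.3]
w2 [ 438.8 -155.6] 2013.2578125 [[475.8999938964844, -148.8000030517578], [425.0, -193.3000030517578], [413.6000061035156, -124.0999984741211]] [ 438.1 -155.4] [10.3  9.9  8.6]
w2 [ 485.7 -147.3] 825.34375 [[511.1000061035156, -141.5], [477.29998779296875, -170.6999969482422], [469.6000061035156, -128.5]] [ 486.  -146.9] [12.7 10.3 10.7]
w2 [ 518.2 -141.2] 306.6953125 [[532.7000122070312, -138.6999969482422], [513.4000244140625, -155.6999969482422], [507.6000061035156, -128.89999389648438]] [ 517.9 -141.1] [ 9.8 11.7 10.5]
w3 [ 439.2 -155.4] 2077.265625 [[423.79998779296875, -193.1999969482422], [414.0, -125.0], [478.20001220703125, -148.1999969482422]] [ 438.7 -155.4] [ 7.8  9.7 10.5]
w3 [ 485.9 -147.2] 836.859375 [[512.2000122070312, -140.39999389648438], [477.0, -171.1999969482422], [470.1000061035156, -129.8000030517578]] [ 486.4 -147.1] [14.4  9.8 12.2]
w3 [ 518.1 -141. ] 315.46875 [[508.0, -129.89999389648438], [533.5, -137.60000610351562], [513.0, -156.10000610351562]] [ 518.2 -141.2] [12.3 12.6 11.3]
```

```bash
python3 - <<'E'
from h import *
rows=[]
for f,cs in [("w2",[(85,80),(205,55),(312,65),(465,25)]),("w3",[(100,148),(213,126),(312,135),(455,100)])]:
    s,im=load(f);r=[]
    for x,y in cs:
        c=im[y:y+64,x:x+64]; c=(255*(c/255.)**1.3).astype(np.uint8); r.append(cv2.copyMakeBorder(cv2.resize(c,(198,198),interpolation=cv2.INTER_CUBIC),1,1,1,1,cv2.BORDER_CONSTANT))
    rows.append(np.hstack(r))
cv2.imwrite("pics/pun.png",np.vstack(rows))
E
```

```text
(no output)
```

View pics/pun.png

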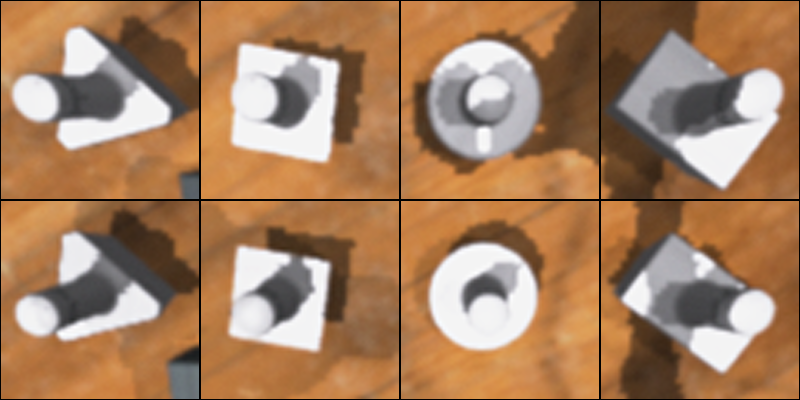

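```bash
cat > t.py <<'E'
from h import *
k=198/64
off={"w2":[(85,80),(205,55),(312,65),(465,25)],"w3":[(100,148),(213,126),(312,135),(455,100)]}
def px(f,i,pts):
    j=0 if f=="w2" else 1
    return (np.array(pts,float)-[200*i+1,200*j+1]+.5)/k-.5+np.array(off[f][i])
E
python3 - <<'E'
from t import *
C={f:cam("wrist",load(f)[0]) for f in ["w2","w3"]}
D={"w2":[(38,98),(256,99),(490,101),(757,93)],"w3":[(37,314),(256,313),(489,310),(752,312)]}
for i,n in enumerate(["tri","sq","rd","ob"]):
    u2=px("w2",i,[D["w2"][i]]);u3=px("w3",i,[D["w3"][i]])
    print(n,"top",(tri(C["w2"],u2,C["w3"],u3)*1000).round(1), (plane(C["w2"],u2,.064)*1000).round(1),(plane(C["w3"],u3,.064)*1000).round(1))
def il(a,b,c,d):
    return np.cross(np.cross([*a,1],[*b,1]),np.cross([*c,1],[*d,1]))
S={"w2":{1:[(240,42),(340,60),(328,162),(232,148)],2:[(484,100)],3:[(671,30),(779,116),(724,188),(615,105)]},
   "w3":{1:[(240,246),(331,262),(322,351),(229,336)],2:[(484,296)],3:[(676,233),(779,306),(724,374),(622,298)]}}
E2=[[(90,30),(172,107)],[(165,124),(78,150)],[(58,140),(63,45)]]
E3=[[(90,236),(165,292)],[(155,317),(70,341)],[(58,325),(64,240)]]
for f,E in(("w2",E2),("w3",E3)):
    v=[]
    for a in range(3):
        p=il(*E[a],*E[(a+1)%3]);v.append(p[:2]/p[2])
    S[f][0]=v
for i in range(4):
    u2=px("w2",i,S["w2"][i]);u3=px("w3",i,S["w3"][i])
    print("tri3d z",(tri(C["w2"],u2,C["w3"],u3)*1000).round(1)[:,2:].tolist())
    for f,u in(("w2",u2),("w3",u3)):
        p=plane(C[f],u,.026)[:,:2]*1000
        e=np.roll(p,-1,0)-p
        print(i,f,p.mean(0).round(1),p.round(1).tolist(),np.linalg.norm(e,axis=1).round(1),np.degrees(np.arctan2(e[:,1],e[:,0])).round(1))
E
```

```text
tri top [[551.5 335.2  60.    0.7]] [[551.5 332.   64. ]] [[552.4 332.9  64. ]]
sq top [[577.3 200.6  56.7   0.7]] [[576.9 198.8  64. ]] [[578.6 198.1  64. ]]
rd top [[568.   77.   49.9   0. ]] [[567.6  77.9  64. ]] [[570.7  78.   64. ]]
ob top [[ 6.094e+02 -9.520e+01  6.390e+01  5.000e-01]] [[609.3 -94.9  64. ]] [[609.4 -95.4  64. ]]
tri3d z [[20.2, 5.3], [23.5, 1.4], [33.3, 1.0]]
0 w2 [552.2 333.6] [[543.9, 304.3], [529.5, 354.7], [583.2, 341.8]] [52.5 55.2 54.3] [ 105.9  -13.5 -136.3]
0 w3 [552.6 330.7] [[545.9, 298.4], [530.2, 353.0], [581.7, 340.7]] [56.8 52.9 55.3] [ 106.   -13.5 -130.2]
tri3d z [[28.0, 0.8], [28.1, 0.2], [26.0, 0.9], [20.8, 0.1]]
1 w2 [577.5 199.3] [[598.4, 214.1], [592.7, 178.3], [557.1, 184.7], [561.8, 220.1]] [36.3 36.2 35.7 37.2] [-99.2 169.8  82.4  -9.4]
1 w3 [577.6 199. ] [[598.1, 213.2], [592.2, 178.5], [557.1, 183.8], [562.9, 220.3]] [35.2 35.5 36.9 35.9] [-99.5 171.4  81.1 -11.3]
tri3d z [[26.5, 0.2]]
2 w2 [569.   77.8] [[569.0, 77.8]] [0.] [0.]
2 w3 [568.9  77.6] [[568.9, 77.6]] [0.] [0.]
tri3d z [[26.3, 1.1], [21.1, 1.2], [28.9, 0.1], [24.0, 0.4]]
3 w2 [609.1 -96.2] [[635.1, -82.5], [607.5, -125.8], [583.0, -110.3], [610.7, -66.3]] [51.3 29.  52.  29.3] [-122.5  147.6   57.8  -33.6]
3 w3 [609.3 -97. ] [[635.1, -83.7], [608.6, -127.2], [582.4, -110.4], [611.1, -66.7]] [50.9 31.1 52.3 29.4] [-121.4  147.4   56.7  -35.3]
```

```bash
cat > go.py <<'E'
from h import *
import sys
def go(x,y,z,yw=None):
    s=get_state();T=T_tool(s);p=np.array([x,y,z])/1000.
    d=T[:3,:3].T@(p-T[:3,3])*1000
    print("t",round(s["clock"],2),"pos",(s["position"]*1000).round(1),"yaw",round(yaw(s),2),"F",s["contact_force"].round(1),"w",round(s["width"]*1000,1))
    print("shift in tool axes",d.round(1),"wz",None if yw is None else round(-(yw-yaw(s)),1))
    print("tool z tilt deg",np.degrees(T[:2,2]).round(2))
a=[float(v) for v in sys.argv[1:]]
go(*a)
E
python3 go.py 569 77.7 30 0
```

```text
t 3.17 pos [565.  100.4 263.6] yaw 0.54 F [ 0.1 -1.  -0.2] w 85.6
shift in tool axes [  4.   22.7 233.6] wz 0.5
tool z tilt deg [-0.05 -0.01]
```

Request:
drive_tool(targets=[0,0,0,2,11.5,50,0.45,0,0,0,2,11.2,58,0.45,0,0,0.5,0,0,50,0.45,0,0,0,0,0,30,0.45,0,0,0,0,0,0,0.45], grip_force=40)

```text
clock: 3.8
position: [0.5677, 0.0779, 0.0735]
ee_rot: [0.0, 1.0, 0.0, -0.003]
contact_force: [-0.5, -0.2, 0.1]
width: 0.0384
```

```bash
python3 go.py 569 77.7 30 0; python3 - <<'E'
from h import *
s,im=snap("wrist","w4")
E
```

```text
t 3.8 pos [567.7  77.9  73.5] yaw 0.05 F [-0.5 -0.2  0.1] w 38.4
shift in tool axes [ 1.5  0.2 43.5] wz 0.1
tool z tilt deg [-0.33 -0.01]
```

View pics/w4.png

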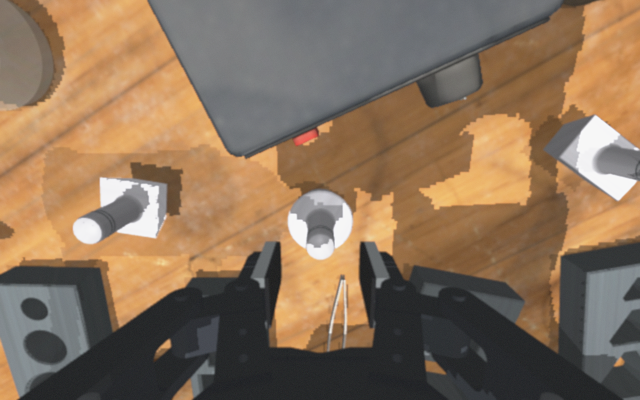

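The punch's disc at (320,250) sits centred between the fingers, which are at x≈270 and 370. I'll descend and grip.

Request:
drive_tool(targets=[0,0,0,0.8,0.2,28,0.45,0,0,0,0,0,14,0.45,0,0,0,0,0,1,0.45,0,0,0,0,0,0,0,0,0,0,0,0,0,0,0,0,0,0,0,0,0], grip_force=40)

```text
clock: 4.6
position: [0.5724, 0.0778, 0.0335]
ee_rot: [0.0, 1.0, 0.0, 0.001]
contact_force: [-0.3, 0.4, 5.1]
width: 0.0148
```

```bash
python3 go.py 423.3 279.5 130 -0.5
```

```text
t 4.6 pos [572.4  77.8  33.5] yaw 0.04 F [-0.3  0.4  5.1] w 14.8
shift in tool axes [-148.7 -201.8  -96.8] wz 0.5
tool z tilt deg [ 0.14 -0.  ]
```

```bash
python3 - <<'E'
from h import *
s,im=snap("wrist","w5")
s,im2=snap("side","s5")
a=cv2.resize(im[150:300,220:420],None,fx=2.5,fy=2.5,interpolation=cv2.INTER_CUBIC)
b=cv2.resize(im2[150:275,250:375],(375,375),interpolation=cv2.INTER_CUBIC)
cv2.imwrite("pics/5.png",np.hstack([cv2.resize(a,(500,375)),b])[:, :800])
E
```

```text
(no output)
```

View pics/5.png

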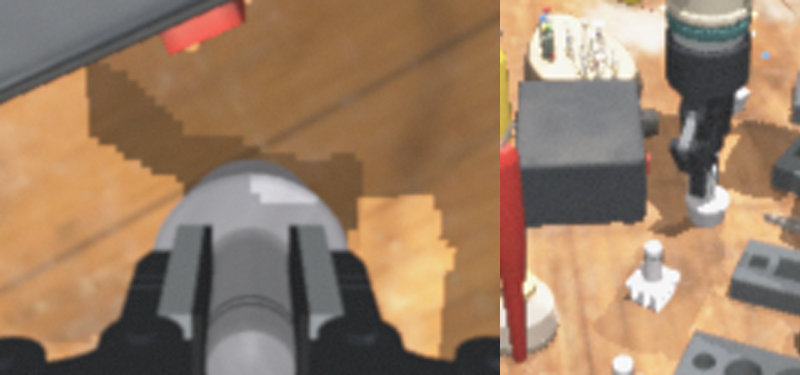

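```bash
python3 - <<'E'
from h import *
s,im=load("w5");C=cam("wrist",s);p=s["position"]
for z in(.026,.064): print(z,proj(C,[p[0],p[1],z]).round(1))
a=np.linspace(0,2*np.pi,200)
for (r,z,col) in [(.021,.026,(0,0,255)),(.008,.064,(0,255,0)),(.008,.026,(255,0,0))]:
    for x,y in proj(C,np.c_[p[0]+r*np.cos(a),p[1]+r*np.sin(a),0*a+z]): 
        if 0<=x<640 and 0<=y<400: im[int(round(y)),int(round(x))]=col
cv2.imwrite("pics/5b.png",cv2.resize(im[180:340,220:420],None,fx=3.5,fy=3.5,interpolation=cv2.INTER_NEAREST))
E
```

```text
0.026 [[319.8 251. ]]
0.064 [[319.7 291.8]]
```

View pics/5b.png

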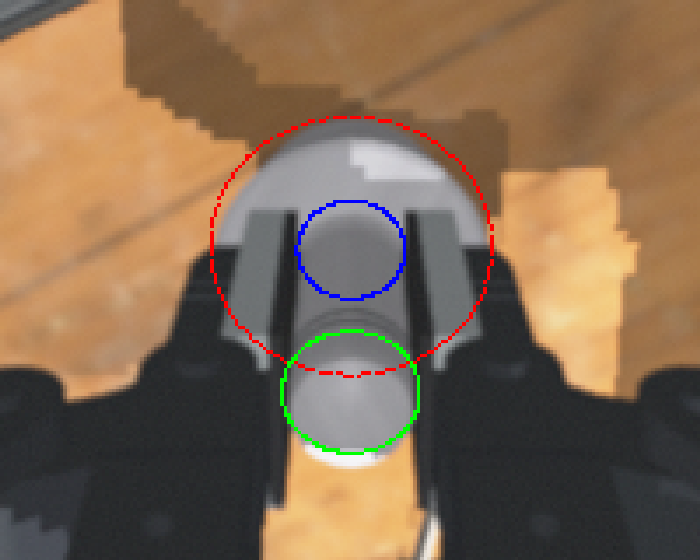

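Request:
drive_tool(targets=[0,0,0,0,0,-15,0,0,0,0,0,0,-40,0,0,0,0,0,0,-50,0,0,0,0,0,0,0,0,0,0,0,0,0,0,0], grip_force=50)

```text
clock: 5.32
position: [0.5705, 0.0778, 0.137]
ee_rot: [0.0, 1.0, 0.0, -0.001]
contact_force: [-0.6, -0.1, -3.1]
width: 0.0146
```

```bash
python3 go.py 423.3 279.5 130 -0.5; python3 - <<'E'
from h import *
s,im=snap("wrist","w6")
cv2.imwrite("pics/6.png",cv2.resize(im[180:340,220:420],None,fx=3.5,fy=3.5,interpolation=cv2.INTER_CUBIC))
E
```

```text
t 5.33 pos [570.5  77.8 137. ] yaw 0.04 F [-0.6 -0.1 -3.1] w 14.6
shift in tool axes [-147.1 -201.8    7.2] wz 0.5
tool z tilt deg [-0.08 -0.01]
```

View pics/6.png

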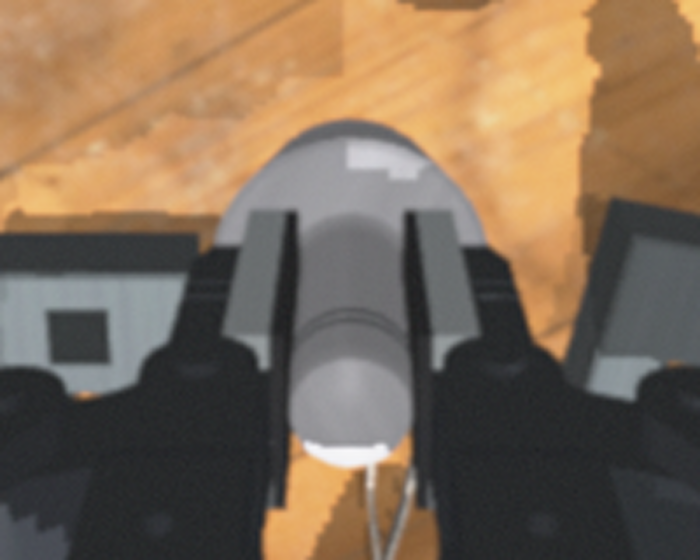

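Request:
drive_tool(targets=[0,0,0,-20,-28,0,0,0,0,0,-32,-45,0,0,0,0,0,-32,-45,0,0,0,0,0,-32,-45,0,0,0,0,0,-28.6,-38.8,0,0,0,0,0,0,0,20,0,0,0,0,0,0,28,0,0,0,0,0,0,0,0])

```text
clock: 6.38
position: [0.4236, 0.2782, 0.0861]
ee_rot: [0.002, 1.0, 0.001, -0.004]
contact_force: [0.3, 0.5, -2.1]
width: 0.0147
```

```bash
python3 go.py 425.8 279.5 33.5 -0.5; python3 - <<'E'
from h import *
s,im=snap("wrist","w7")
cv2.imwrite("pics/7.png",cv2.resize(im[140:360,180:460],None,fx=2.7,fy=2.7,interpolation=cv2.INTER_CUBIC))
E
```

```text
t 6.38 pos [423.6 278.2  86.1] yaw 0.06 F [ 0.3  0.5 -2.1] w 14.7
shift in tool axes [ 2.7 -1.5 52.6] wz 0.6
tool z tilt deg [-0.45 -0.22]
```

View pics/7.png

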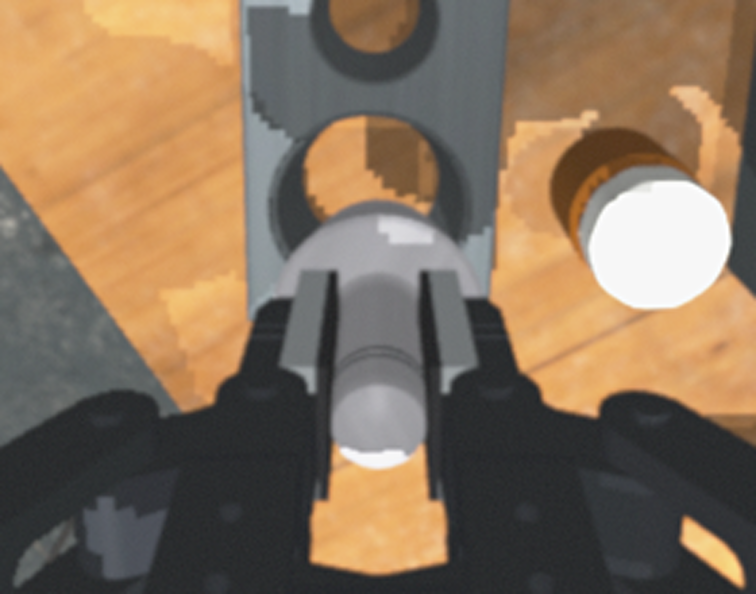

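Request:
drive_tool(targets=[0,0,0,2,-0.5,16,0,0,0,0,0,0,12,0,0,0,0,0,0,0,0,0,0,0,0,0,0,0])

```text
clock: 6.92
position: [0.429, 0.2801, 0.0617]
ee_rot: [-0.0, 1.0, 0.0, 0.0]
contact_force: [-0.5, -0.5, -1.6]
width: 0.0145
```

```bash
python3 go.py 425.8 279.5 33.5 -0.5
```

```text
t 6.92 pos [429.  280.1  61.7] yaw 0.03 F [-0.5 -0.5 -1.6] w 14.5
shift in tool axes [-3.3  0.6 28.2] wz 0.5
tool z tilt deg [0.04 0.01]
```

Request:
drive_tool(targets=[0,0,0,-3,0.5,6,0,0,0,0,0,0,10,0,0,0,0,0,0,8,0,0,0,0,0,0,0,0,0,0,0,0,0,0,0])

```text
clock: 7.55
position: [0.4258, 0.2796, 0.0372]
ee_rot: [0.0, 1.0, 0.0, 0.0]
contact_force: [-0.6, 0.2, -2.1]
width: 0.0142
```

```bash
python3 go.py 425.8 279.5 33.5 -0.5
```

```text
t 7.55 pos [425.8 279.6  37.2] yaw 0.04 F [-0.6  0.2 -2.1] w 14.2
shift in tool axes [-0.   0.1  3.7] wz 0.5
tool z tilt deg [ 0.   -0.01]
```

Request:
drive_tool(targets=[0,0,0,0,0,4,0,0,0,0,0,0,0,0,0,0,0,0,0,0,0])

```text
clock: 7.92
position: [0.4262, 0.2798, 0.0336]
ee_rot: [-0.0, 1.0, 0.0, 0.001]
contact_force: [0.2, 0.2, 0.3]
width: 0.0143
```

```bash
python3 go.py 425.8 279.5 33.5 -0.5;python3 - <<'E'
from h import *
s,im=snap("side","s8");s,im2=snap("wrist","w8")
cv2.imwrite("pics/8.png",np.hstack([cv2.resize(im[220:320,290:390],(400,400),interpolation=cv2.INTER_CUBIC),cv2.resize(im2[140:340,220:420],(400,400))]))
E
```

```text
t 7.92 pos [426.2 279.8  33.6] yaw 0.04 F [0.2 0.2 0.3] w 14.3
shift in tool axes [-0.4  0.3  0.1] wz 0.5
tool z tilt deg [0.06 0.03]
```

View pics/8.png

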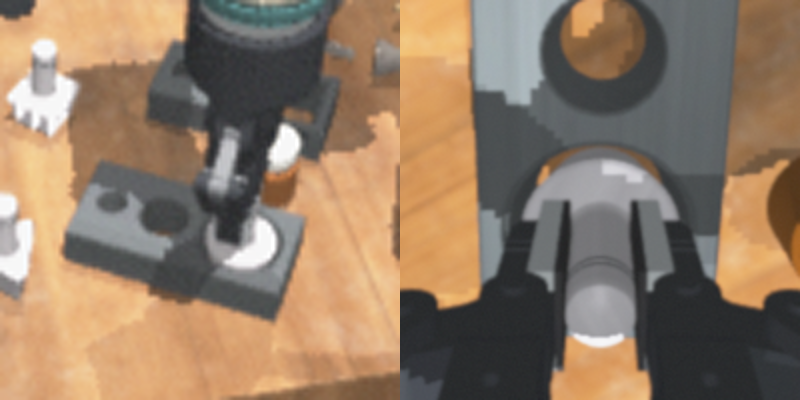

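The round punch is in its hole and the weight is off the arm (force about 0). I'll release it and rise.

Request:
drive_tool(targets=[0,0,0,0,0,0,0.4,0,0,0,0,0,0,0.4,0,0,0,0,0,-15,0.4,0,0,0,0,0,-35,0.4,0,0,0,0,0,-50,0.4,0,0,0,0,0,-40,0.4,0,0,0,0,0,0,0.4,0,0,0,0,0,0,0.4])

```text
clock: 9.02
position: [0.4252, 0.2793, 0.1734]
ee_rot: [0.0, 1.0, 0.0, -0.0]
contact_force: [0.1, -0.1, -0.1]
width: 0.0342
```

```bash
python3 go.py 577.5 199.1 70 0;python3 - <<'E'
from h import *
s,im=snap("side","s9");s,im2=snap("wrist","w9")
cv2.imwrite("pics/9.png",np.hstack([cv2.resize(im[220:320,290:390],(400,400),interpolation=cv2.INTER_CUBIC),cv2.resize(im2[100:340,200:440],(400,400))]))
E
```

```text
t 9.03 pos [425.2 279.3 173.4] yaw 0.04 F [ 0.1 -0.1 -0.1] w 34.2
shift in tool axes [152.3  80.3 103.4] wz 0.0
tool z tilt deg [-0.01 -0.01]
```

View pics/9.png

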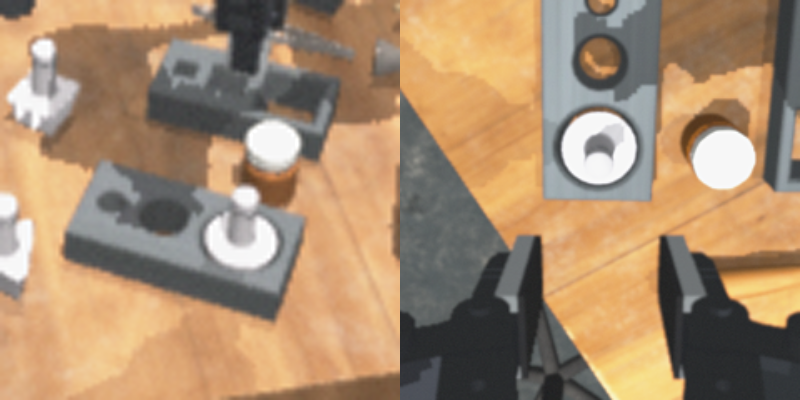

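The round punch is flush and upright. Next is the square punch.

Request:
drive_tool(targets=[0,0,0,30,16,0,0.4,0,0,0,45,24,0,0.4,0,0,0,45,24,0,0.4,0,0,0,32.3,16.3,20,0.4,0,0,0,0,0,45,0.4,0,0,0,0,0,30,0.4,0,0,0,0,0,0,0.4,0,0,0,0,0,0,0.4,0,0,0,0,0,0,0.4])

```text
clock: 10.25
position: [0.5791, 0.1997, 0.0799]
ee_rot: [-0.0, 1.0, 0.0, 0.001]
contact_force: [0.4, 0.7, -0.1]
width: 0.0341
```

```bash
python3 go.py 577.5 199.1 31 0;python3 - <<'E'
from h import *
s,im2=snap("wrist","w10")
C=cam("wrist",s)
print(proj(C,[.5775,.1991,.064]),proj(C,[.5775,.1991,.026]))
cv2.imwrite("pics/10.png",im2[100:340,160:480])
E
```

```text
t 10.25 pos [579.1 199.7  79.9] yaw 0.06 F [ 0.4  0.7 -0.1] w 34.1
shift in tool axes [-1.7  0.6 48.9] wz 0.1
tool z tilt deg [0.16 0.03]
[[320.90558466 247.03552288]] [[320.7661482  222.83204712]]
```

View pics/10.png

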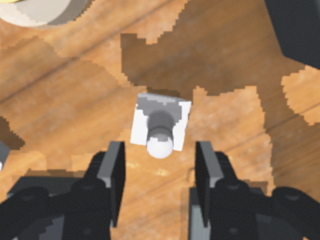

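The punch's disc is at (320,247), exactly as predicted. I'll descend and grip.

Request:
drive_tool(targets=[0,0,0,-1,0.4,24,0.4,0,0,0,0,0,18,0.4,0,0,0,0,0,5,0.4,0,0,0,0,0,0,0.4,0,0,0,0,0,0,0,0,0,0,0,0,0,0,0,0,0,0,0,0,0])

```text
clock: 11.18
position: [0.5779, 0.1991, 0.0324]
ee_rot: [-0.0, 1.0, 0.0, 0.001]
contact_force: [-0.3, -0.5, 5.4]
width: 0.0147
```

```bash
python3 go.py 577.5 199.1 31 0
```

```text
t 11.18 pos [577.9 199.1  32.4] yaw 0.04 F [-0.3 -0.5  5.4] w 14.7
shift in tool axes [-0.4  0.   1.4] wz 0.0
tool z tilt deg [0.12 0.03]
```

Request:
drive_tool(targets=[0,0,0,0,0,-15,0,0,0,0,0,0,-35,0,0,0,0,0,0,-40,0,0,0,0,-25,8,0,0,0,0,0,-40,13,0,0,0,0,0,-40,13,0,0,0,0,0,-30,10,0,0,0,0,0,-18,6.5,0,0,0,0,-4.6,0,0,0,0,0,0,-4.6,0,0,10,0,0,0,0,0,0,15,0,0,0,0,0,0,0,0])

```text
clock: 12.68
position: [0.4237, 0.1482, 0.0958]
ee_rot: [0.0, 0.997, 0.08, -0.001]
contact_force: [-0.6, -0.8, -1.9]
width: 0.0145
```

Request:
drive_tool(targets=[0,0,0,0,0,0,0,0,0,0,0,0,0,0])

```text
clock: 12.92
position: [0.4247, 0.1484, 0.0969]
ee_rot: [-0.0, 0.997, 0.081, 0.001]
contact_force: [1.1, 0.5, -2.2]
width: 0.0145
```

```bash
python3 go.py 424.7 148.6 32.4 9.2;python3 - <<'E'
from h import *
s,im2=snap("wrist","w11")
cv2.imwrite("pics/11.png",cv2.resize(im2[120:340,180:460],None,fx=2.7,fy=2.7,interpolation=cv2.INTER_CUBIC))
E
```

```text
t 12.93 pos [424.7 148.4  96.9] yaw 9.24 F [ 1.1  0.5 -2.2] w 14.5
shift in tool axes [-0.1 -0.2 64.5] wz 0.0
tool z tilt deg [0.08 0.01]
```

View pics/11.png

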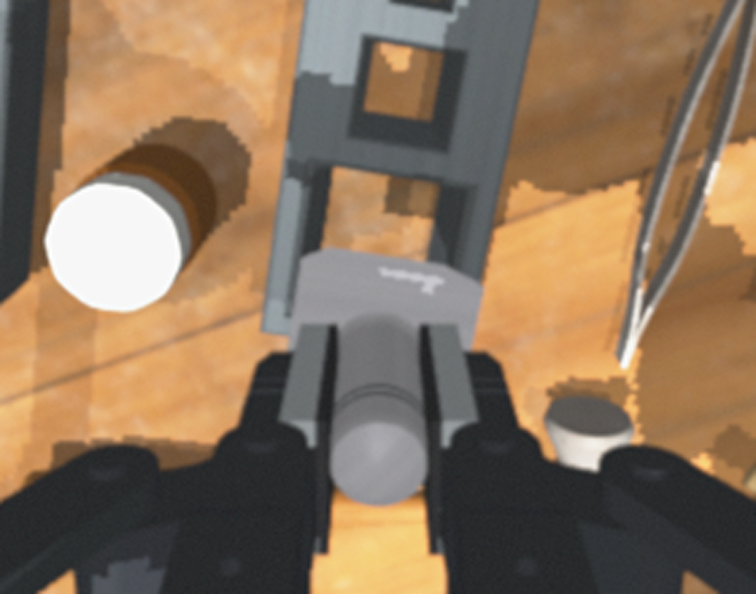

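The punch is aligned with the hole: its shoulder edge slopes about 8°, the hole edge about 7.5°. I'll lower it.

Request:
drive_tool(targets=[0,0,0,0,0,18,0,0,0,0,0,0,18,0,0,0,0,0,0,14,0,0,0,0,0,0,8,0,0,0,0,0,0,5,0,0,0,0,0,0,2,0,0,0,0,0,0,0,0])

```text
clock: 13.85
position: [0.4244, 0.1484, 0.0324]
ee_rot: [0.0, 0.997, 0.081, 0.0]
contact_force: [-2.3, -0.8, 4.5]
width: 0.0146
```

```bash
python3 go.py 424.7 148.6 32.4 9.2
```

```text
t 13.85 pos [424.4 148.4  32.4] yaw 9.25 F [-2.3 -0.8  4.5] w 14.6
shift in tool axes [ 0.4 -0.2 -0. ] wz 0.0
tool z tilt deg [0.05 0.  ]
```

Seated at TCP height 32.4 mm with a 4.5 N push, as expected. I'll release and rise.

Request:
drive_tool(targets=[0,0,0,0,0,0,0.4,0,0,0,0,0,0,0.4,0,0,0,0,0,-15,0.4,0,0,0,0,0,-35,0.4,0,0,0,0,0,-50,0.4,0,0,0,0,0,-40,0.4,0,0,9.2,0,0,0,0.4,0,0,0,0,0,0,0.4,0,0,0,0,0,0,0.4])

```text
clock: 14.98
position: [0.4236, 0.1482, 0.1707]
ee_rot: [0.0, 1.0, 0.001, -0.001]
contact_force: [-0.8, 0.4, -0.6]
width: 0.0343
```

```bash
python3 go.py 552 332.3 80 0;python3 - <<'E'
from h import *
s,im=snap("side","s12");s,im2=snap("wrist","w12")
cv2.imwrite("pics/12.png",np.hstack([cv2.resize(im[200:300,290:390],(400,400),interpolation=cv2.INTER_CUBIC),cv2.resize(im2[100:340,200:440],(400,400))]))
E
```

```text
t 14.97 pos [423.6 148.2 170.7] yaw 0.17 F [-0.8  0.4 -0.6] w 34.3
shift in tool axes [ 129.  -183.8   90.5] wz 0.2
tool z tilt deg [-0.07 -0.02]
```

View pics/12.png

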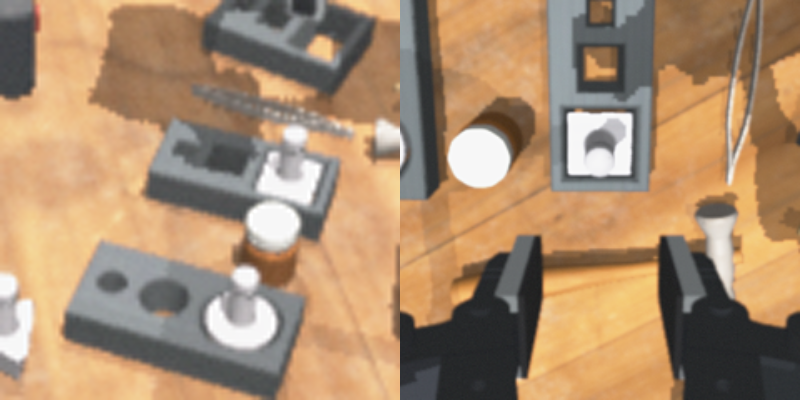

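Request:
drive_tool(targets=[0,0,0,20,-28,0,0.4,0,0,0,32,-45,0,0.4,0,0,0,32,-45,0,0.4,0,0,0,27,-40,0,0.4,0,0,0,18,-25.8,10,0.4,0,0,0,0,0,45,0.4,0,0,0,0,0,35,0.4,0,0,0,0,0,0,0.4,0,0,0,0,0,0,0.4,0,0,0,0,0,0,0.4])

```text
clock: 16.32
position: [0.5542, 0.3327, 0.0833]
ee_rot: [-0.001, 1.0, 0.0, 0.002]
contact_force: [-0.5, 0.4, -0.2]
width: 0.0344
```

```bash
python3 go.py 552 332.3 31 0;python3 - <<'E'
from h import *
s,im2=snap("wrist","w13")
C=cam("wrist",s)
print(proj(C,[.552,.3323,.064]),proj(C,[.552,.3323,.026]))
cv2.imwrite("pics/13.png",cv2.resize(im2[140:340,200:440],None,fx=3,fy=3,interpolation=cv2.INTER_CUBIC))
E
```

```text
t 16.32 pos [554.2 332.7  83.3] yaw 0.05 F [-0.5  0.4 -0.2] w 34.4
shift in tool axes [-2.4  0.5 52.3] wz 0.0
tool z tilt deg [0.19 0.08]
[[320.5870884  245.56111877]] [[320.55764149 222.03202948]]
```

View pics/13.png

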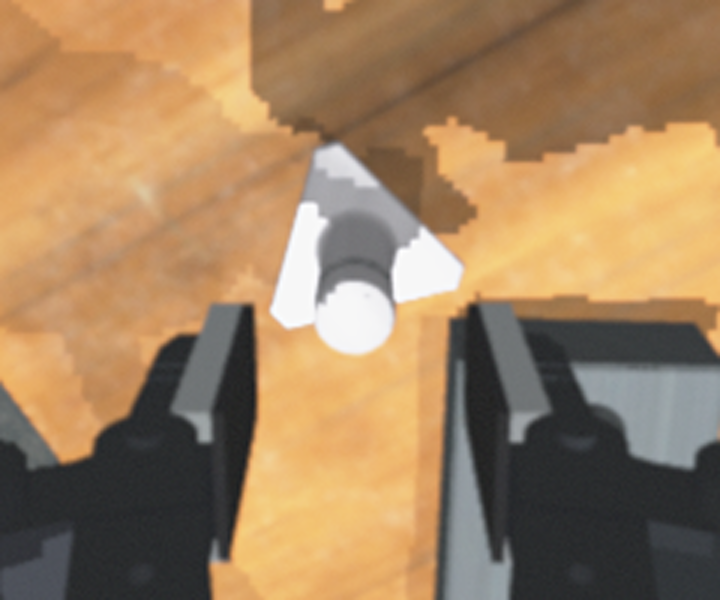

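```bash
python3 - <<'E'
from h import *
s,_=load("w13");C=cam("wrist",s)
E=[[(315,165),(272,310)],[(290,328),(456,286)],[(463,262),(345,145)]]
P=[plane(C,np.array(e)/3.+[200-.33,140-.33],.026)[:,:2]*1000 for e in E]
for p in P: d=p[1]-p[0];print(np.degrees(np.arctan2(d[1],d[0])).round(1))
v=[]
for a in range(3):
    x=np.cross(np.cross([*P[a][0],1],[*P[a][1],1]),np.cross([*P[(a+1)%3][0],1],[*P[(a+1)%3][1],1]));v.append(x[:2]/x[2])
v=np.array(v);g=v.mean(0);print(v.round(1),g.round(1),[(np.degrees(np.arctan2(*(u-g)[::-1]))%120).round(1) for u in v])
E
```

```text
163.3
-74.6
44.3
[[530.5 355. ]
 [544.1 305.4]
 [579.8 340.2]] [551.5 333.5] [np.float64(14.4), np.float64(15.3), np.float64(13.2)]
```

Request:
drive_tool(targets=[0,0,0,-2,-0.7,27,0.4,0,0,0,0,0,18,0.4,0,0,0,0,0,5,0.4,0,0,0,0,0,0,0.4,0,0,0,0,0,0,0.4,0,0,0,0,0,0,0,0,0,0,0,0,0,0,0,0,0,0,0,0,0])

```text
clock: 17.38
position: [0.5515, 0.3332, 0.032]
ee_rot: [-0.0, 1.0, 0.0, 0.001]
contact_force: [0.2, 0.1, 2.7]
width: 0.0146
```

```bash
python3 go.py 438.9 -155.5 130 -4.5
```

```text
t 17.38 pos [551.5 333.2  32. ] yaw 0.05 F [0.2 0.1 2.7] w 14.6
shift in tool axes [-112.8  488.5  -98.4] wz 4.5
tool z tilt deg [0.08 0.03]
```

Request:
drive_tool(targets=[0,0,0,0,0,-15,0,0,0,0,0,0,-40,0,0,0,0,0,0,-45,0,0,0,0,-7,30,0,0,0,0,0,-12,52,0,0,0,0,0,-12,52,0,0,0,0,0,-12,52,0,0,0,0,0,-12,52,0,0,0,0,0,-12,52,0,0,0,0,0,-12,52,0,0,0,0,0,-12,52,0,0,0,0,2,-12,52,0,0])

```text
clock: 18.88
position: [0.4476, -0.1147, 0.132]
ee_rot: [0.0, 1.0, -0.018, 0.0]
contact_force: [0.6, -0.3, -1.1]
width: 0.0145
```

Request:
drive_tool(targets=[0,0,2.5,-9.5,41,0,0,0,0,0,0,0,15,0,0,0,0,0,0,15,0,0,0,0,0,0,0,0,0,0,0,0,0,0,0,0,0,0,0,0,0,0])

```text
clock: 19.62
position: [0.4379, -0.1539, 0.1021]
ee_rot: [0.0, 0.999, -0.039, 0.001]
contact_force: [0.3, -0.7, -1.2]
width: 0.0146
```

```bash
python3 go.py 438.9 -155.5 32 -4.5; python3 - <<'E'
from h import *
s,im2=snap("wrist","w14")
cv2.imwrite("pics/14.png",cv2.resize(im2[120:340,180:460],None,fx=2.7,fy=2.7,interpolation=cv2.INTER_CUBIC))
E
```

```text
t 19.62 pos [ 437.9 -153.9  102.1] yaw -4.43 F [ 0.3 -0.7 -1.2] w 14.6
shift in tool axes [ 1.   1.5 70.1] wz 0.1
tool z tilt deg [ 0.07 -0.04]
```

View pics/14.png

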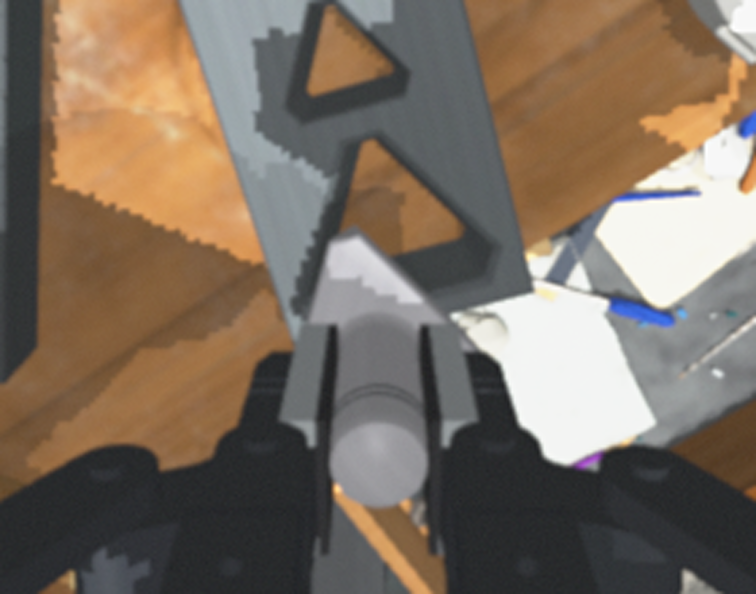

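```bash
python3 - <<'E'
from h import *
s,im=load("w14");C=cam("wrist",s)
def ang(pts,z):
    p=plane(C,np.array(pts)/2.7+[180-.3,120-.3],z)[:,:2]*1000;d=p[1]-p[0];print(z,p.round(1).tolist(),np.degrees(np.arctan2(d[1],d[0])).round(1))
ang([(362,235),(445,315)],.096);ang([(332,240),(312,315)],.096)
ang([(385,138),(495,240)],.026);ang([(350,150),(292,310)],.026)
c=im[120:250,260:380];cv2.imwrite("pics/14z.png",cv2.resize((255*(c/255.)**.6).astype(np.uint8),None,fx=5,fy=4.6,interpolation=cv2.INTER_CUBIC))
E
```

```text
0.096 [[462.8, -152.8], [445.8, -167.1]] -140.0
0.096 [[462.3, -147.2], [447.7, -142.1]] 160.4
0.026 [[466.8, -157.9], [436.6, -185.4]] -137.7
0.026 [[464.3, -148.5], [420.6, -128.5]] 155.4
```

View pics/14z.png

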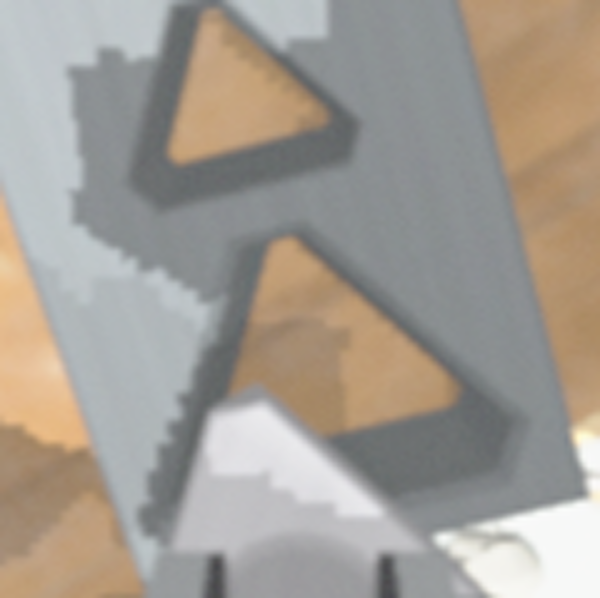

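```bash
python3 - <<'E'
from h import *
s,im=load("w14");C=cam("wrist",s)
def ang(pts,z):
    p=plane(C,np.array(pts)/[5,4.6]+[260-.4,120-.4],z)[:,:2]*1000;d=p[1]-p[0];print(z,p.round(1).tolist(),np.degrees(np.arctan2(d[1],d[0])).round(1))
print("punch");ang([(268,392),(425,550)],.096);ang([(210,405),(172,545)],.096)
print("hole");ang([(300,228),(525,420)],.026);ang([(235,240),(140,530)],.026);
print("block");ang([(455,0),(585,490)],.026);ang([(0,190),(150,590)],.026)
E
```

```text
punch
0.096 [[463.8, -152.6], [444.2, -167.1]] -143.6
0.096 [[462.8, -146.8], [446.9, -141.4]] 161.2
hole
0.026 [[468.1, -156.1], [434.7, -186.5]] -137.7
0.026 [[467.0, -146.8], [420.4, -128.3]] 158.4
block
0.026 [[500.2, -179.6], [422.1, -194.9]] -168.9
0.026 [[477.2, -114.8], [409.7, -128.7]] -168.4
```

Request:
drive_tool(targets=[0,0,-1.5,1,1.5,15,0,0,0,0,0,0,18,0,0,0,0,0,0,10,0,0,0,0,0,0,0,0,0,0,0,0,0,0,0])

```text
clock: 20.3
position: [0.4388, -0.1556, 0.0589]
ee_rot: [0.0, 1.0, -0.026, 0.001]
contact_force: [-0.7, -0.7, -2.0]
width: 0.0142
```

```bash
python3 go.py 438.9 -155.5 32 -3; python3 - <<'E'
from h import *
s,im2=snap("wrist","w15")
cv2.imwrite("pics/15.png",cv2.resize(im2[120:340,180:460],None,fx=2.7,fy=2.7,interpolation=cv2.INTER_CUBIC))
E
```

```text
t 20.3 pos [ 438.8 -155.6   58.9] yaw -2.95 F [-0.7 -0.7 -2. ] w 14.2
shift in tool axes [ 0.1 -0.1 26.9] wz 0.1
tool z tilt deg [ 0.06 -0.04]
```

View pics/15.png

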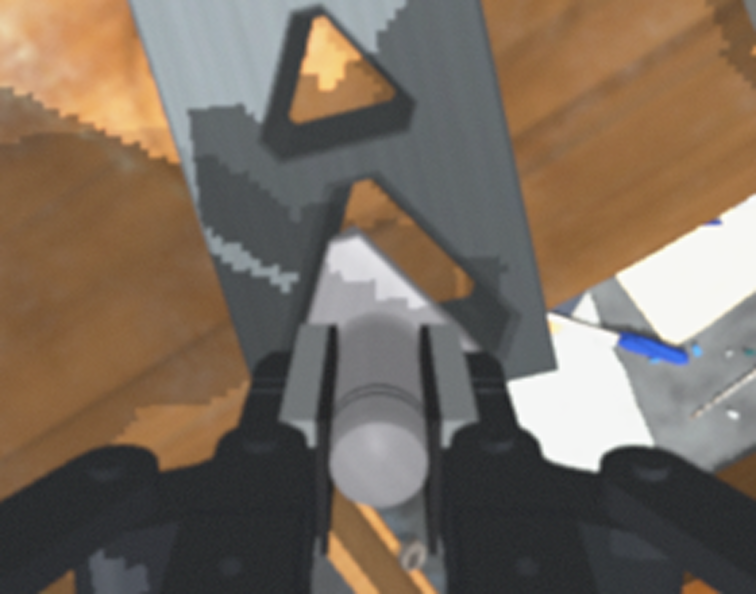

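The punch sits well over the hole with its edges parallel. I'll lower it.

Request:
drive_tool(targets=[0,0,0,0,0,8,0,0,0,0,0,0,10,0,0,0,0,0,0,6,0,0,0,0,0,0,4,0,0,0,0,0,0,0,0,0,0,0,0,0,0,0])

```text
clock: 21.1
position: [0.4379, -0.1552, 0.0319]
ee_rot: [0.0, 1.0, -0.026, -0.0]
contact_force: [-4.1, 2.4, 16.4]
width: 0.0143
```

```bash
python3 go.py 438.9 -155.5 32 -3; python3 - <<'E'
from h import *
s,im2=snap("wrist","w16")
cv2.imwrite("pics/16.png",cv2.resize(im2[120:340,180:460],None,fx=2.7,fy=2.7,interpolation=cv2.INTER_CUBIC))
E
```

```text
t 21.1 pos [ 437.9 -155.2   31.9] yaw -2.95 F [-4.1  2.4 16.4] w 14.3
shift in tool axes [ 1.   0.2 -0.1] wz 0.1
tool z tilt deg [-0.02 -0.  ]
```

View pics/16.png

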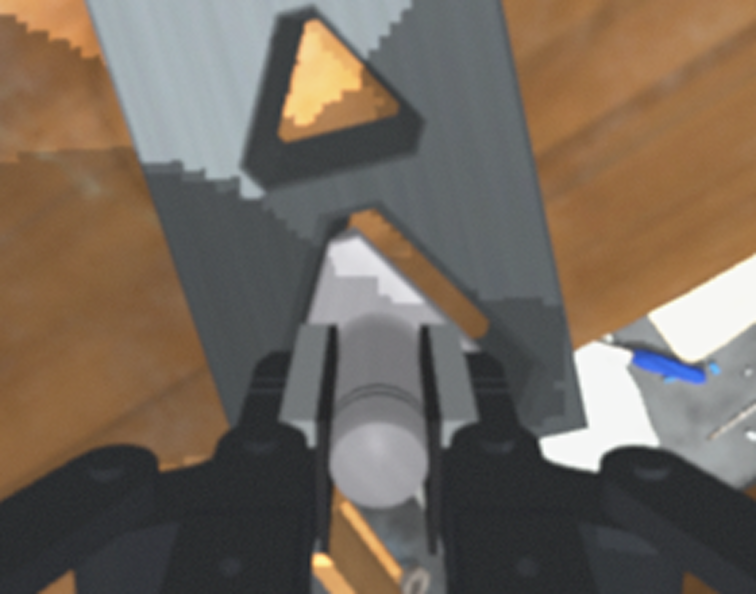

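Request:
drive_tool(targets=[0,0,0,0,0,-1.5,0,0,0,0,0,0,0,0.4,0,0,0,0,0,0,0.4,0,0,0,0,0,-15,0.4,0,0,0,0,0,-35,0.4,0,0,0,0,0,-50,0.4,0,0,0,0,0,-40,0.4,0,0,0,0,0,0,0.4,0,0,0,0,0,0,0.4])

```text
clock: 22.28
position: [0.4377, -0.1551, 0.1711]
ee_rot: [-0.0, 1.0, -0.026, -0.001]
contact_force: [-0.1, 0.8, 0.2]
width: 0.0342
```

```bash
python3 go.py 609.3 -96.5 80 0;python3 - <<'E'
from h import *
s,im=snap("side","s17");s,im2=snap("wrist","w17")
cv2.imwrite("pics/17.png",np.hstack([cv2.resize(im[150:230,310:390],(400,400),interpolation=cv2.INTER_CUBIC),cv2.resize(im2[130:290,240:400],(400,400),interpolation=cv2.INTER_CUBIC)]))
E
```

```text
t 22.27 pos [ 437.7 -155.1  171.1] yaw -2.96 F [-0.1  0.8  0.2] w 34.2
shift in tool axes [168.5 -67.4  90.9] wz -3.0
tool z tilt deg [-0.07  0.03]
```

View pics/17.png

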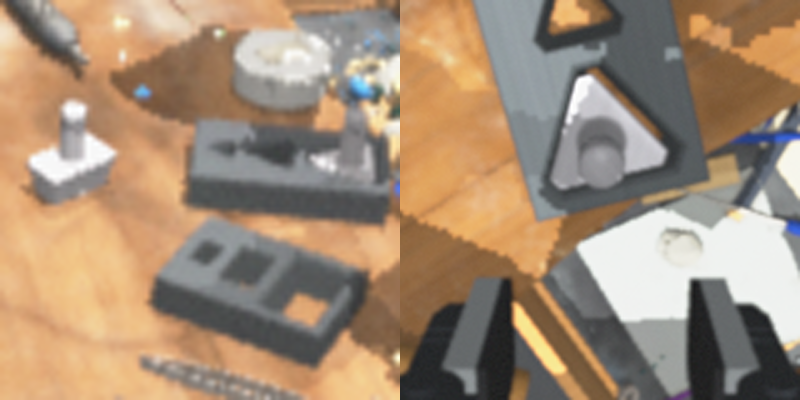

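Request:
drive_tool(targets=[0,0,0,30,-12,-10,0.4,0,0,-3,45,-20,-10,0.4,0,0,0,0,0,0,0.4,0,0,0,0,0,0,0.4,0,0,0,0,0,0,0.4])

```text
clock: 23.0
position: [0.5133, -0.1273, 0.1908]
ee_rot: [-0.0, 1.0, 0.0, -0.001]
contact_force: [-0.5, -0.2, 0.1]
width: 0.0341
```

```bash
python3 go.py 609.3 -96.5 80 0;python3 - <<'E'
from h import *
s,im2=snap("wrist","w18")
C=cam("wrist",s);print(proj(C,[.4389,-.1555,.026]))
s,im=load("w17");C=cam("wrist",s);print(proj(C,[.4389,-.1555,.026]))
cv2.imwrite("pics/17z.png",cv2.resize(im[150:215,285:365],None,fx=9,fy=9,interpolation=cv2.INTER_CUBIC))
cv2.imwrite("pics/18.png",im2)
E
```

```text
t 23.0 pos [ 513.3 -127.3  190.8] yaw 0.0 F [-0.5 -0.2  0.1] w 34.1
shift in tool axes [ 96.3 -30.7 110.6] wz 0.0
tool z tilt deg [-0.15  0.03]
[[346.41002534 249.67944508]]
[[320.54985636 185.09089133]]
```

View pics/17z.png

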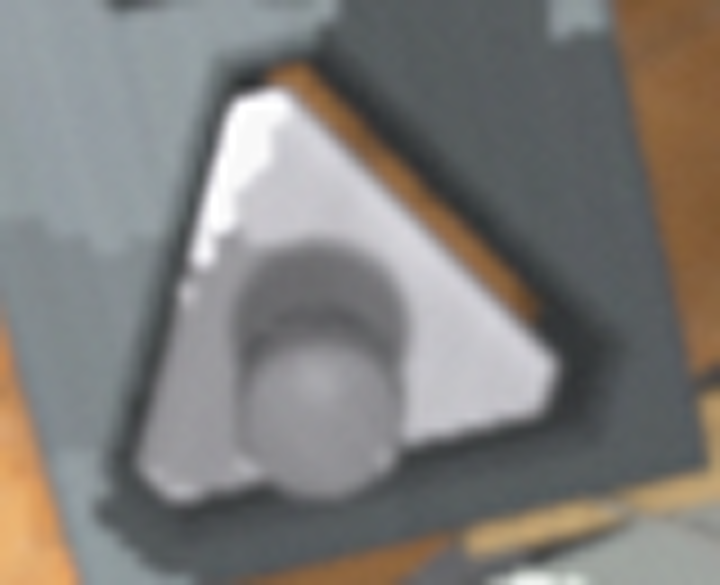

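View pics/18.png

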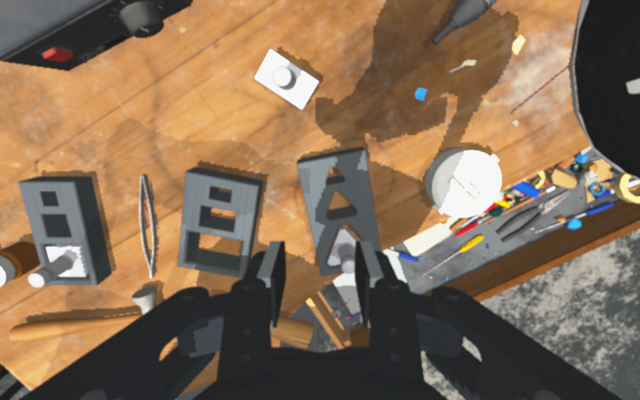

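```bash
python3 - <<'E'
from h import *
s,im=load("w18")
cv2.imwrite("pics/18z.png",cv2.resize(im[215:285,300:390],None,fx=8,fy=8,interpolation=cv2.INTER_CUBIC))
E
```

```text
(no output)
```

View pics/18z.png

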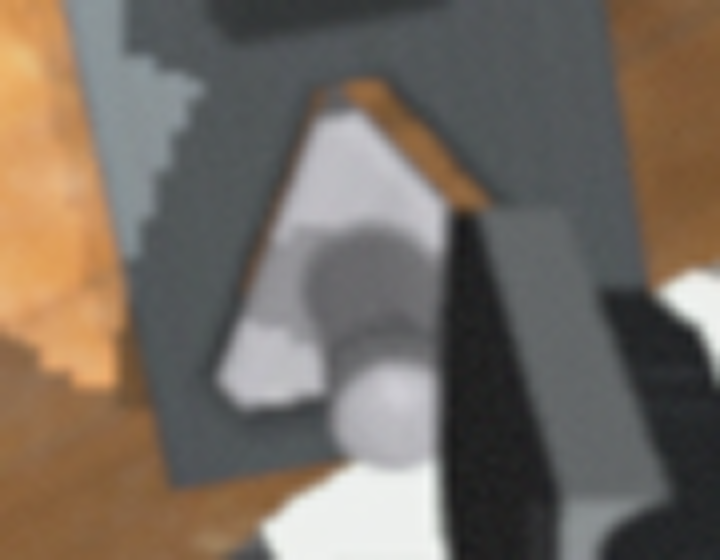

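```bash
python3 - <<'E'
from h import *
C1=cam("wrist",load("w17")[0]);C2=cam("wrist",load("w18")[0])
a=np.array([(135,462),(180,500),(232,100),(285,92),(322,420)])/9+[285-.45,150-.45]
b=np.array([(218,378),(240,410),(322,116),(355,108),(387,413)])/8+[300-.45,215-.45]
t=tri(C1,a,C2,b)*1000;print(t.round(1));print((plane(C1,a,.026)*1000).round(1),(plane(C2,b,.026)*1000).round(1))
# block corners check: top-face left edge / back corner
E
```

```text
[[ 4.244e+02 -1.347e+02  2.560e+01  1.000e-01]
 [ 4.191e+02 -1.384e+02  2.410e+01  1.500e+00]
 [ 4.627e+02 -1.477e+02  2.670e+01  7.000e-01]
 [ 4.624e+02 -1.527e+02  2.270e+01  1.000e-01]
 [ 4.371e+02 -1.548e+02  5.860e+01  9.000e-01]]
[[ 424.5 -134.7   26. ]
 [ 420.1 -139.2   26. ]
 [ 462.4 -147.3   26. ]
 [ 462.9 -152.8   26. ]
 [ 428.1 -154.7   26. ]] [[ 424.6 -134.6   26. ]
 [ 419.8 -137.6   26. ]
 [ 462.5 -148.    26. ]
 [ 463.7 -152.3   26. ]
 [ 419.3 -157.6   26. ]]
```

The triangle punch's shoulder triangulates to about 25 mm, so it's flush with the block top. Next I'll refine the oblong punch and block from w18.

```bash
python3 - <<'E'
from h import *
s,im=load("w18")
a=cv2.resize(im[40:120,245:335],(450,400),interpolation=cv2.INTER_CUBIC)
b=cv2.resize((255*(im[155:285,170:280]/255.)**.6).astype(np.uint8),(330,390),interpolation=cv2.INTER_CUBIC)
b=cv2.copyMakeBorder(b,0,10,0,0,cv2.BORDER_CONSTANT)
cv2.imwrite("pics/18o.png",np.hstack([a,b]))
E
```

```text
(no output)
```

View pics/18o.png

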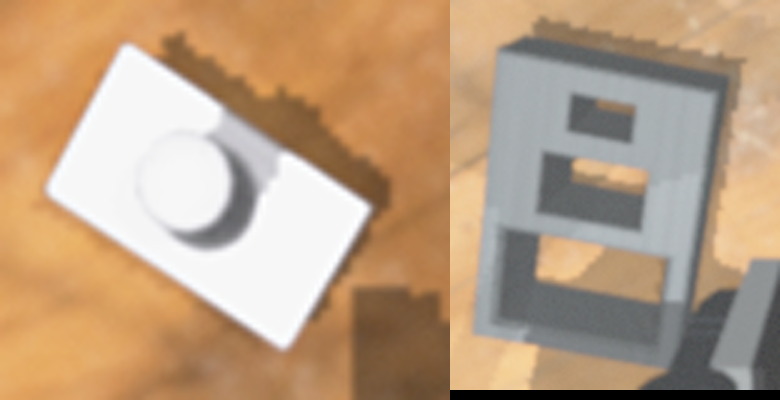

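```bash
python3 - <<'E'
from h import *
C=cam("wrist",load("w18")[0])
def rep(n,p):
    e=np.roll(p,-1,0)-p
    print(n,p.round(1).tolist(),"mean",p.mean(0).round(1),"L",np.linalg.norm(e,axis=1).round(1),"ang",np.degrees(np.arctan2(e[:,1],e[:,0])).round(1))
P=np.array([(125,42),(372,207),(287,351),(46,191)])/5+[245-.4,40-.4]
rep("punch",plane(C,P,.026)[:,:2]*1000)
print(plane(C,np.array([[185,182]])/5+[244.6,39.6],.064)*1000)
B=(np.array([(500,50),(720,92),(683,366),(472,333)])-[450,0])/3+[170-.33,155-.33]
rep("block",plane(C,B,.026)[:,:2]*1000)
H=(np.array([(500,226),(668,257),(658,338),(490,322)])-[450,0])/3+[170-.33,155-.33]
rep("hole",plane(C,H,.026)[:,:2]*1000)
S=(np.array([(569,94),(636,104),(632,142),(565,132)])-[450,0])/3+[170-.33,155-.33]
rep("smallhole",plane(C,S,.026)[:,:2]*1000)
E
```

```text
punch [[635.5, -82.6], [607.9, -126.5], [582.6, -110.5], [610.7, -67.0]] mean [609.2 -96.7] L [51.9 30.  51.8 29.3] ang [-122.1  147.7   57.1  -32.1]
[[608.93454158 -96.7804242   64.        ]]
block [[524.0, 5.2], [509.7, -66.8], [406.5, -47.5], [420.0, 27.9]] mean [465.1 -20.3] L [ 73.4 104.9  76.7 106.5] ang [-101.3  169.4   79.9  -12.4]
hole [[461.6, 12.8], [449.8, -45.1], [418.0, -39.2], [424.4, 20.9]] mean [438.4 -12.7] L [59.1 32.4 60.5 38. ] ang [-101.5  169.5   83.9  -12.3]
smallhole [[509.0, -16.1], [505.5, -38.3], [492.2, -35.9], [495.8, -13.4]] mean [500.6 -25.9] L [22.4 13.6 22.7 13.5] ang [-98.9 169.7  81.  -11.5]
```

Request:
drive_tool(targets=[0,0,0,25,-8,10,0.4,0,0,0,40,-13,20,0.4,0,0,0,31,-9.6,30,0.4,0,0,0,0,0,35,0.4,0,0,0,0,0,15,0.4,0,0,0,0,0,0,0.4,0,0,0,0,0,0,0.4,0,0,0,0,0,0,0.4])

```text
clock: 24.05
position: [0.6116, -0.0971, 0.0835]
ee_rot: [0.0, 1.0, 0.0, 0.001]
contact_force: [0.3, 0.5, -0.4]
width: 0.034
```

```bash
python3 go.py 609.2 -96.7 31 0;python3 - <<'E'
from h import *
s,im2=snap("wrist","w19")
C=cam("wrist",s)
print(proj(C,[.6092,-.0967,.064]),proj(C,[.6092,-.0967,.026]))
cv2.imwrite("pics/19.png",cv2.resize(im2[140:340,200:440],None,fx=3,fy=3,interpolation=cv2.INTER_CUBIC))
E
```

```text
t 24.05 pos [611.6 -97.1  83.5] yaw 0.02 F [ 0.3  0.5 -0.4] w 34.0
shift in tool axes [-2.5 -0.4 52.5] wz 0.0
tool z tilt deg [ 0.17 -0.05]
[[319.06141315 245.57653172]] [[319.15982703 222.05207513]]
```

View pics/19.png

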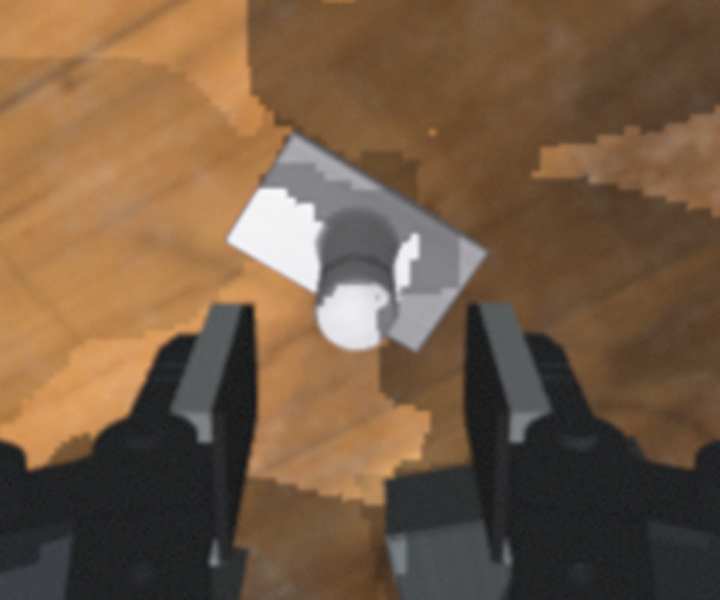

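The disc at (319,244) matches the prediction. I'll descend, grip and lift.

Request:
drive_tool(targets=[0,0,0,-2,-0.3,27,0.4,0,0,0,0,0,18,0.4,0,0,0,0,0,5.5,0.4,0,0,0,0,0,0,0.4,0,0,0,0,0,0,0.4,0,0,0,0,0,0,0,0,0,0,0,0,0,0,0,0,0,0,0,0,0])

```text
clock: 25.1
position: [0.6095, -0.0964, 0.0322]
ee_rot: [0.0, 1.0, 0.0, 0.001]
contact_force: [0.7, 0.5, 5.4]
width: 0.0142
```

```bash
python3 go.py 437 -13.3 32 0
```

```text
t 25.1 pos [609.5 -96.4  32.2] yaw 0.04 F [0.7 0.5 5.4] w 14.2
shift in tool axes [-1.724e+02 -8.320e+01 -1.000e-01] wz 0.0
tool z tilt deg [ 0.1  -0.02]
```

Request:
drive_tool(targets=[0,0,0,0,0,-15,0,0,0,0,0,0,-35,0,0,0,0,0,0,-40,0,0,0,0,-25,-12,0,0,0,0,0,-45,-22,0,0,0,0,0,-45,-22,0,0,0,0,0,-40,-19,0,0,0,0,0,-17.4,-8.2,0,0,0,0,-10,0,0,0,0,0,0,-10,0,0,0,0,0,0,-1.1,0,0,15,0,0,0,0,0,0,0,0])

```text
clock: 26.6
position: [0.4364, -0.0135, 0.1059]
ee_rot: [-0.0, 0.983, 0.183, -0.001]
contact_force: [-0.5, -0.2, -0.8]
width: 0.0149
```

Request:
drive_tool(targets=[0,0,0,0,0,0,0,0,0,0,0,0,0,0])

```text
clock: 26.85
position: [0.437, -0.0135, 0.1068]
ee_rot: [0.0, 0.983, 0.183, 0.001]
contact_force: [-0.7, -0.1, -2.2]
width: 0.0145
```

```bash
python3 go.py 437 -13.3 32.2 21.1;python3 - <<'E'
from h import *
s,im2=snap("wrist","w20")
cv2.imwrite("pics/20.png",cv2.resize((255*(im2[120:340,180:460]/255.)**.7).astype(np.uint8),None,fx=2.7,fy=2.7,interpolation=cv2.INTER_CUBIC))
E
```

```text
t 26.85 pos [437.  -13.5 106.8] yaw 21.13 F [-0.7 -0.1 -2.2] w 14.5
shift in tool axes [ 0.  -0.2 74.6] wz 0.0
tool z tilt deg [ 0.06 -0.02]
```

View pics/20.png

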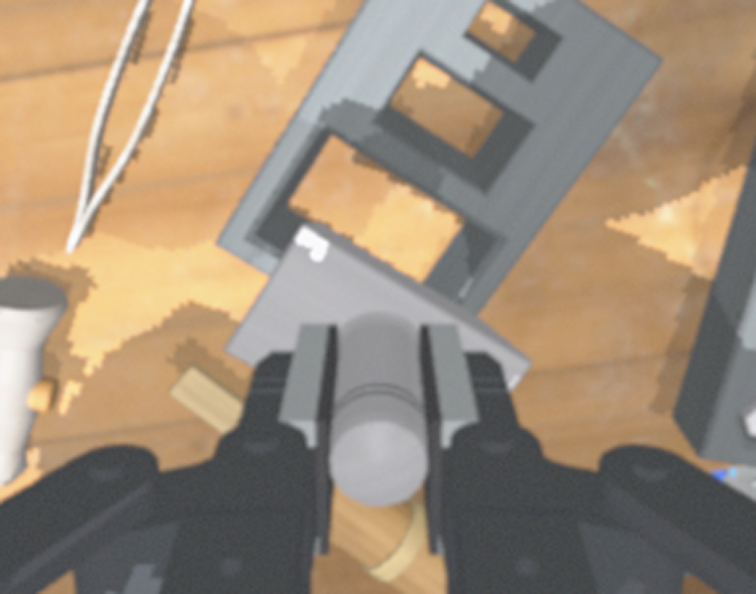

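```bash
python3 - <<'E'
from h import *
s,im=load("w20");C=cam("wrist",s)
def ang(n,pts,z):
    p=plane(C,np.array(pts)/2.7+[180-.3,120-.3],z)[:,:2]*1000;d=p[1]-p[0];print(n,p.round(1).tolist(),(np.degrees(np.arctan2(d[1],d[0]))%90-90).round(1))
z=.026+.0746
ang("p long",[(300,228),(528,358)],z);ang("p short",[(300,228),(226,348)],z)
ang("hole long",[(333,130),(503,235)],.026);ang("hole short",[(333,130),(245,238)],.026)
ang("block L",[(372,0),(217,242)],.026);ang("block R",[(662,62),(478,312)],.026)
E
```

```text
p long [[456.1, 9.1], [447.2, -40.5]] -10.1
p short [[456.1, 9.1], [428.4, 14.3]] -10.5
hole long [[460.9, 8.5], [450.3, -45.4]] -11.2
hole short [[460.9, 8.5], [423.9, 20.7]] -18.3
block L [[496.0, 10.8], [420.0, 27.6]] -12.5
block R [[508.5, -65.2], [426.7, -47.9]] -12.0
```

Request:
drive_tool(targets=[0,0,1.3,0,0.3,18,0,0,0,0,0,0,18,0,0,0,0,0,0,14,0,0,0,0,0,0,10,0,0,0,0,0,0,8,0,0,0,0,0,0,5,0,0,0,0,0,0,0,0,0,0,0,0,0,0,0])

```text
clock: 27.9
position: [0.4368, -0.0136, 0.0336]
ee_rot: [0.0, 0.985, 0.172, 0.0]
contact_force: [0.1, 0.4, -2.5]
width: 0.0147
```

```bash
python3 go.py 437 -13.3 32.2 20;python3 - <<'E'
from h import *
s,im2=snap("wrist","w21")
cv2.imwrite("pics/21.png",cv2.resize((255*(im2[120:340,180:460]/255.)**.7).astype(np.uint8),None,fx=2.7,fy=2.7,interpolation=cv2.INTER_CUBIC))
E
```

```text
t 27.9 pos [436.8 -13.6  33.6] yaw 19.84 F [ 0.1  0.4 -2.5] w 14.7
shift in tool axes [ 0.3 -0.2  1.4] wz -0.2
tool z tilt deg [ 0.04 -0.01]
```

View pics/21.png

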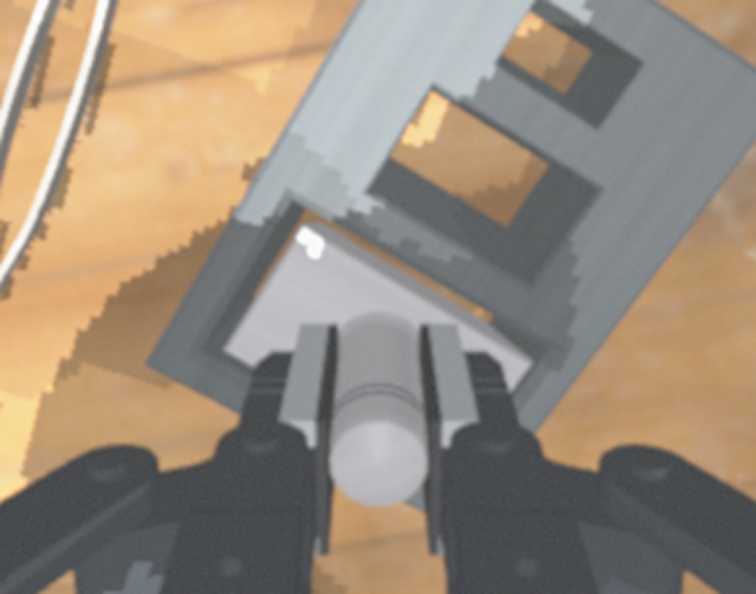

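It's inside with clearance all round. I'll take the last 2 mm, then release and rise.

Request:
drive_tool(targets=[0,0,0,0,0,2,0,0,0,0,0,0,0,0,0,0,0,0,0,0,0.4,0,0,0,0,0,0,0.4,0,0,0,0,0,-15,0.4,0,0,0,0,0,-35,0.4,0,0,0,0,0,-50,0.4,0,0,0,0,0,-50,0.4,0,0,10,0,0,-30,0.4,0,0,10,0,0,0,0.4,0,0,0,0,0,0,0.4,0,0,0,0,0,0,0.4])

```text
clock: 29.45
position: [0.436, -0.0135, 0.2108]
ee_rot: [-0.0, 1.0, -0.0, -0.001]
contact_force: [0.2, 0.3, 0.0]
width: 0.0342
```

Request:
drive_tool(targets=[0,0,0,15,-30,-20,0.4,0,0,0,20,-40,-20,0.4,0,0,0,15,-30,0,0.4,0,0,0,0,0,0,0.4,0,0,0,0,0,0,0.4])

```text
clock: 30.08
position: [0.486, 0.086, 0.2504]
ee_rot: [0.0, 1.0, -0.001, -0.001]
contact_force: [-0.5, -0.9, 0.8]
width: 0.0343
```

```bash
python3 - <<'E'
from h import *
s,im=snap("side","s22");s,im2=snap("wrist","w22");snap("top","t22");print(s["position"],s["clock"])
cv2.imwrite("pics/22.png",cv2.resize(im[140:300,230:430],(800,640))[:600])
E
```

```text
[0.4859513  0.08568216 0.25063905] 30.125
```

View pics/22.png

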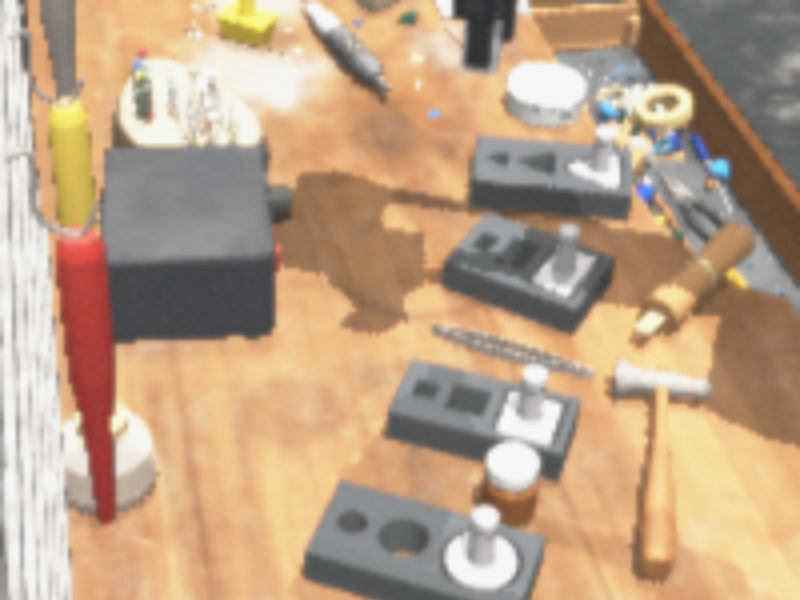

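View pics/w22.png

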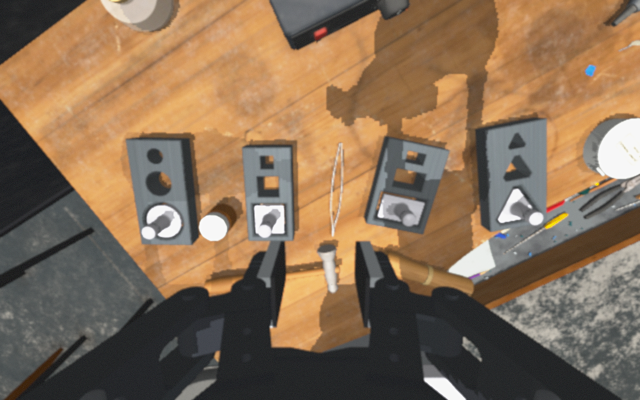

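View pics/t22.png

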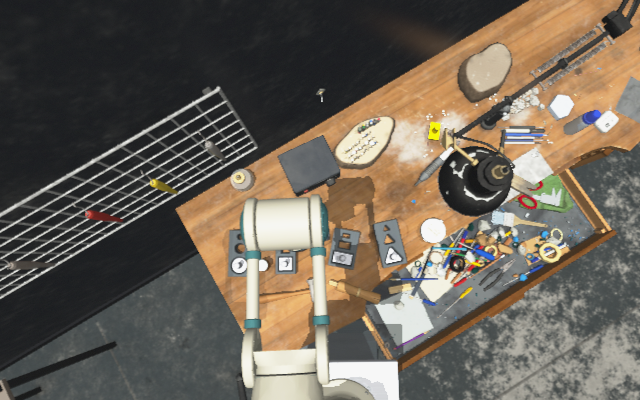

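```bash
python3 - <<'E'
from h import *
s,im=load("w22");C=cam("wrist",s);r=[]
for x,y in [(130,185),(240,190),(370,180),(485,175)]:
    r.append(cv2.resize(im[y:y+60,x:x+66],(396,360),interpolation=cv2.INTER_CUBIC)[:, :396])
a=np.vstack([np.hstack(r[:2]),np.hstack(r[2:])]);cv2.imwrite("pics/22z.png",cv2.resize(a,(660,600)))
E
```

```text
(no output)
```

View pics/22z.png

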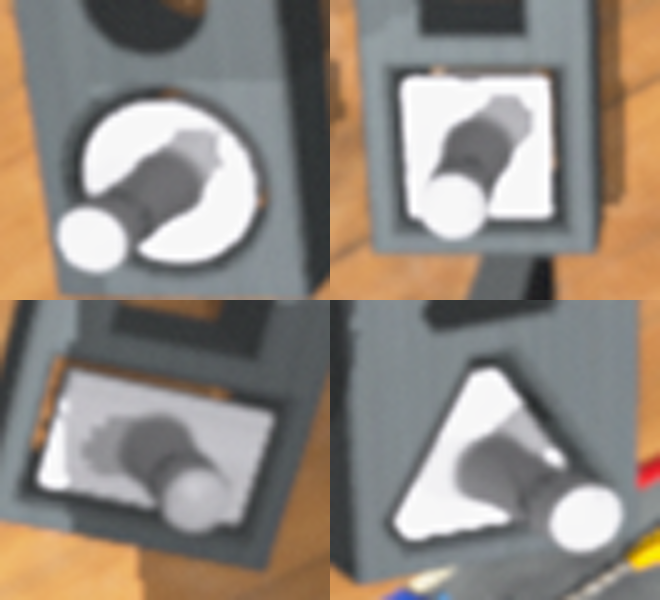

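```bash
python3 - <<'E'
from h import *
s,_=load("w22");C=cam("wrist",s);S=cam("side")
off=[(130,185),(240,190),(370,180),(485,175)];tl=[(0,0),(330,0),(0,300),(330,300)]
def px(i,p): return (np.array(p,float)-tl[i])/5+np.array(off[i])-.4
D=[(92,239),(456,205),(192,498),(585,517)]
Sh=[[(170,182)],[(402,78),(550,76),(552,217),(405,217)],[(68,369),(273,410),(240,525),(38,487)],None]
for i in range(4):
    print(i,"disc@64",(plane(C,px(i,[D[i]]),.064)*1000).round(1)[0,:2], "shoulder@26",None if Sh[i] is None else (plane(C,px(i,Sh[i]),.026)*1000).mean(0).round(1)[:2])
t=tri(C,px(3,[(395,520),(405,543),(475,370)]),cam("wrist",load("w17")[0]),np.array([(135,462),(180,500),(232,100)])/9+[284.6,149.6])*1000
print(t.round(1))
# side view disc tops (crop 22.png scale 4, off 230,140)
ds=np.array([(486,516),(536,376),(569,230),(606,133)])/4+[230-.4,140-.4]
o=tri(C,np.vstack([px(i,[D[i]]) for i in range(4)]),S,ds)*1000;print("disc tri wrist/side",o.round(1))
E
```

```text
0 disc@64 [423.3 278.9] shoulder@26 [422.8 279.5]
1 disc@64 [425.  147.5] shoulder@26 [424.7 148.6]
2 disc@64 [438.  -12.1] shoulder@26 [437.  -13.3]
3 disc@64 [ 438.9 -153.6] shoulder@26 None
[[ 4.242e+02 -1.347e+02  2.520e+01  0.000e+00]
 [ 4.184e+02 -1.390e+02  2.370e+01  1.700e+00]
 [ 4.626e+02 -1.474e+02  2.610e+01  4.000e-01]]
disc tri wrist/side [[ 4.212e+02  2.807e+02  6.070e+01  1.600e+00]
 [ 4.220e+02  1.485e+02  5.810e+01  1.200e+00]
 [ 4.358e+02 -1.380e+01  5.990e+01  1.500e+00]
 [ 4.361e+02 -1.590e+02  5.670e+01  3.000e-01]]
```

```bash
python3 - <<'E'
from h import *
C=cam("top")
for f in["top0","t22"]:
    im=cv2.imread(f"pics/{f}.png");h=im[165:195,228:258];print(f,[int(v) for v in h.reshape(-1,3).mean(0)])
print(get_state()["clock"],sign_off())
E
```

```text
top0 [133, 162, 186]
t22 [115, 143, 165]
the job is handed in; nothing more can be done
30.225 None
```

All four punches are in the largest hole of their matching blocks: round, square, triangle and oblong. Each is upright, flush and released, and I handed the job in at about 30 s.

**Heights and uprightness:** In the last wrist picture each shoulder sits inside its hole mouth. I triangulated only the triangle punch's shoulder, at about 24–26 mm against a block top of 26 mm. For the round, square and oblong punches the disc and shoulder centres agree to about 1–2 mm, so they stand upright. The triangle's disc lies within about 2 mm of its hole's centre.

**Checks that disagreed or were weak:**
- **Shank tops:** the wrist and side views put them at 57–61 mm instead of 64 mm. The same kind of measurement on the punches before moving gave 50–64 mm, so I put this down to coarse picking.
- **Triangle punch:** it touched the hole wall on the way in, with about 16 N of force, and sits off-centre within its play.
- **Bystanders:** in the last pictures the jar and spirit lamp look upright and in place. My numeric check of the lamp area was only a mean colour. It came out a little darker than at the start, which I took to be the arm's shadow. I did not re-measure either position.

I never touched the yellow look-alike.

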